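# Knock the seized keeper off the grinding jig and load the bar magazine

### The job

The keeper that locks the glass bars in the grinding jig has seized: with the mallet, tap its two lugs lightly and in turn, so that it comes out square, until both its runners are clear of their guides, and do not pull or push it with the gripper before that. Then lay the keeper flat, and the mallet, on the table well clear of the jig and the magazine, load all the glass bars there are into the spring magazine, pressing each one down until the latches snap over it, and leave the other things on the table alone.

Things in the scene. Friction and masses are not known exactly. Their poses are not given: they have to be found in the camera images.
- jig: Grinding jig, fixed: aluminium plate 6 mm thick, x -114..+76, y -125..+125 mm, with up to four glass bars side by side (46 mm apart, along x) against a low fence at x = 64. Origin on the table under it; x away from the robot (within 15 deg), y along the row to the left, z up. Spacers between the bars' ends stand 12 mm over the table; between x = -5 and 44 mm the gaps are free.
- guide_l (a point): Left end guide of the jig, dark, 36 mm long in x (jig x -51..-15, y 96..121 mm, 30 mm high), open towards the robot; a sprung shoe in it presses on the keeper's runner. This point: the middle of the guide, on the plate. The right guide mirrors it at y < 0.
- keeper: Stuck steel keeper, 0.8 kg: bar 190 mm long (y), 22 deep (x), 26 high; origin under its middle; at the start at x -33, y 0, z 6 mm in the jig, axes alike. Lips reach 11 mm over the bars' ends. It leaves only along the jig's -x: after 32 mm (origin at jig x = -65) its runners are clear and it lifts off. About 7 N on a lug moves that end alone, pivoting at the other, 11 N the middle.
- keeper_tab (a point): Middle of the keeper's lifting tab (keeper x 0, y 0, z 38 mm): a plate 12 mm thick (x), 44 mm wide (y), from z = 25 to 51 mm over the keeper's underside, to be gripped from above across its thickness once the keeper is out. The bar under it is 26 mm high.
- runner_l (a point): Middle of the keeper's left runner (underside): a flat foot 69 x 15 x 10 mm at the keeper's end, keeper x -55..+14, y 95..110 mm, held in the left guide at the start. The right runner mirrors it.
- lug_l (a point): Middle of the striking face of the keeper's left knock lug (keeper x 11, y 76, z 46 mm). The face is 24 mm wide, z 26 to 62 mm, and looks along the keeper's +x: it is struck from there, towards the robot, the mallet passing over the glass bars, whose tops are 26 mm over the table.
- lug_r (a point): Middle of the striking face of the keeper's right knock lug (keeper x 11, y -76, z 46 mm); otherwise like the left one.
- mallet: Small mallet, 0.28 kg, lying down: round head 36 mm in diameter, 80 mm long between two flat white faces; origin at the head's centre, 18 mm over the table. Its y runs along the head (faces at +-40 mm), its x from handle to head: the handle runs along -x to 148 mm, 22 mm wide (y), 20 high, its butt 32 mm thick, and points to the robot's right.
- mallet_grip (a point): Point on the mallet's handle to grip, 46 mm from the head's centre (mallet x -46), near the centre of mass; 22 mm wide here, gripped from above across it (along the mallet's y).
- magazine: Spring magazine, fixed: foot 150 x 74 mm, column 136 mm high; bars go in flat from above, one on the other, along its x. Origin on the table under the column's axis, z up. Inside 85 x 23.5 mm; open in the middle of both long sides (|x| < 27 mm) from top to foot, so that fingers across a bar's middle can go down with it. A white follower is pushed up by a spring: 2.5 N, 12 N with four bars.
- magazine_mouth (a point): Top of the magazine's column on its axis, 136 mm over the table; the mouth tapers, between 136 and 121 mm high, from about 95 x 36 mm to 83.5 x 23 mm.
- magazine_latch (a point): On the column's axis, level with the flat underside of its two spring latches (104 mm high; sloped above, reaching 4 mm over each bar end). A bar laid in rests on the slopes, centre 121 mm high. Pressed with 8 N (first) to 12 N (fourth) until its top is 2 to 4 mm below this point, it is latched: centre at 94 mm. The next one pushes it 20 mm farther down.
- cutter: Glass cutter, a bystander at the left edge of the table: leave it alone.
- stringers: Bundle of green glass stringers, a bystander at the front left: leave it alone.
- bar_0: Cast glass bar, greenish, 80 x 20 x 20 mm, 80 g, lying in the jig at the start (two to four of the four bars are there). Origin: its centre; x along its length. The bars are alike; any long side may be up. Gripped from above across its 20 mm, the fingers in the 26 mm gaps beside it.
- bar_1: Cast glass bar, greenish, 80 x 20 x 20 mm, 80 g, lying in the jig at the start (two to four of the four bars are there). Origin: its centre; x along its length. The bars are alike; any long side may be up. Gripped from above across its 20 mm, the fingers in the 26 mm gaps beside it.
- bar_2: Cast glass bar, greenish, 80 x 20 x 20 mm, 80 g, lying in the jig at the start (two to four of the four bars are there). Origin: its centre; x along its length. The bars are alike; any long side may be up. Gripped from above across its 20 mm, the fingers in the 26 mm gaps beside it.
- bar_3: Cast glass bar, greenish, 80 x 20 x 20 mm, 80 g, lying in the jig at the start (two to four of the four bars are there). Origin: its centre; x along its length. The bars are alike; any long side may be up. Gripped from above across its 20 mm, the fingers in the 26 mm gaps beside it.
There are look-alikes about, which are no part of the job. Leave any brown look-alike of the bar_0 alone.

How it is judged:
By the outcome, as a careful person would: the job done as asked, in the order asked, and still so for the second after the job is handed in, with the robot touching nothing.
Of bar_0, bar_1, bar_2, bar_3 only 2 to 4 are there at a start; the rules pass over those that are not, and their reading is None.
At some moment in a run one of mallet may be knocked a few centimetres aside while the robot is not near it.
Once in a run the grip may slacken for a moment while it holds something.
It also fails if it takes over 210 s, if anything falls off the work surface, if the arm or the gripper's body presses on something with over 40 N, if the wrist force passes 120 N, or if a joint passes its speed limit or range.

### The arm

A 7-joint arm with a two-finger parallel gripper is mounted at the origin on a cart in front of the work surface, level with it; the furniture and walls round the work are solid. World frame = base frame: x ahead of the robot, y to its left, z up, the work surface at z = 0. Lengths are in mm, angles in rad, forces in N, time in s.
With the tool pointing down it reaches from about 400 to 925 mm from the base axis. Payload 5.6 kg.
Tool frame: the origin (TCP) lies midway between the tips of the shut fingers; the grasp point (between the pads) lies 19 mm behind it; z points along the fingers, y is the line along which they close (so a half turn about z gives the same grasp; the last joint's range is limited). The gripper opens to 85 mm and grips with 20 to 120 N. Pads are 22 mm wide; open, the fingers measure 114 mm over their backs; the gripper's body (76 mm by 85 mm) begins 54 mm behind the grasp point. The pads swing forward as they close: fully open they stand 13 mm farther back than shut.
Start: joints at [1.235, 0.468, -0.012, 1.603, 0.006, 1.071, -0.056], TCP at [187.571, -622.355, 231.29] pointing down, gripper open.
Joint ranges: [-2.53, 2.53], [-0.31, 2.02], [-1.57, 1.55], [0.28, 2.44], [-1.29, 4.43], [0.15, 1.84], [-2.92, 2.92]. Speed limits (rad/s): [2.57, 2.57, 3.14, 3.14, 3.14, 3.14, 3.14].

### API

Orientations are given as a 3x3 rotation matrix whose columns are the frame's x, y, z axes.
In Python, from cell import arm, cams, ticket gives the robot as it stands. The module is installed in compiled form; this text tells all that it offers.
- The arm moves only by the shell command python3 -m creep 'ROWS' [FORCE]. ROWS is JSON, a list of rows, each a list of 3 entries, a list of its own where there are three numbers: the turn, a rotation vector about the tool's x, y, z in degrees, then the shift along the tool's x, y, z in cm, then the closure in counts, from 0 (fully open) to 255 (shut). A call has 1 to 8 rows; each row shifts and turns the commanded pose from where the row before left it, along the tool's axes as they then stand; what a row does not reach is not made up. A row lasts 1/12 s, in which the tool goes at most 41.7 mm and 7.16 degrees, less where a joint would pass 70% of its speed; a pose out of reach is approached as far as the arm can. A call is refused whole if a number of a shift passes 4.17 or a number of a turn 7.16, either way. A call with a gripper value outside its range is refused whole. The fingers move at their own pace and stop on an object; FORCE is the grip in N (left out, the last holds). Time passes only in rows, so rows that do not move let the fingers close. It gives the time, the measured TCP pose, the force, the opening and the grip force at its end, in the units of the state.
- arm.state(): the state, without advancing time (a new reading comes with each control period).
- cams.grab_frame(name): name is "scene" or "top"; returns a dict with "color" (420x560x3 uint8, red, green, blue), "depth" (420x560 float32, mm along the optical axis (not along the pixel's ray), 0 where there is no reading), "fx", "fy", "cx", "cy" (pixels), "dist" ([k1, k2, p1, p2, k3] as OpenCV has them; the pictures are not rectified), "rvec" (rotation vector, rad) and "tvec" (3), from world to camera coordinates, as OpenCV has them. Camera axes: x right, y down, z forward; pixel columns grow to the right and rows downward; lengths in mm; the calibration is good to about 2 mm. A picture is of the moment at which its call begins.
- ticket.sign_off(): hands the job in; it is judged then, once.
The state is a dict: "clock": time; "joint_positions": joint angles; "joint_vel": joint speeds; "joint_efforts": joint torques, N m; "tcp_pos": TCP position; "orientation": TCP orientation; "force": force on the tool from outside, world axes, zero at the start; "ft_torque": the same for the moment, N m; "gripper_width": finger opening in mm; "grip_force": force on a finger pad.
Only numpy, scipy, OpenCV 4.12 (cv2) and the standard library are available. Lean on these libraries where they do the work, as an engineer would, in place of code of your own. Each camera call takes 0.05 s, during which the arm holds its last target. There are 200 camera calls.

## Working session

There is one attempt and no reset: what is moved stays moved. The work goes in short steps, Python scripts to look and compute and a shell command to move; the robot and the scene stay as the last step left them, time stands still between calls to the robot, and variables do not carry over. Pictures are saved under pics/ and viewed, at most 14 in all, crops included, and the job is handed in when it is done.

```bash
mkdir -p pics; ls; python3 - <<'E'
from cell import arm,cams
import cv2,numpy as np
s=arm.state();print({k:np.round(v,3).tolist() for k,v in s.items()})
for n in("scene","top"):
    f=cams.grab_frame(n);np.savez("pics/"+n+"0.npz",**f)
    cv2.imwrite(f"pics/{n}0.png",f["color"][:,:,::-1])
    R=cv2.Rodrigues(np.array(f["rvec"],float))[0];print(n,f["fx"],f["dist"],(-R.T@np.array(f["tvec"])).round(),R.round(2).tolist())
E
```

```text
pics
{'clock': 0.0, 'joint_positions': [1.235, 0.468, -0.012, 1.604, 0.006, 1.071, -0.056], 'joint_vel': [0.001, -0.0, 0.0, 0.001, 0.0, -0.001, 0.001], 'joint_efforts': [-0.001, -53.24, 0.021, -25.131, 0.012, 0.008, -0.0], 'tcp_pos': [187.338, -621.815, 230.31], 'orientation': [[0.957, 0.289, -0.001], [0.289, -0.957, 0.002], [-0.0, -0.002, -1.0]], 'force': [0.107, 0.199, -0.399], 'ft_torque': [0.002, 0.004, 0.012], 'grip_force': 0.0, 'gripper_width': 85.205}
scene 503.1289424846686 [-0.16692302  0.          0.          0.          0.        ] [-233.  954.  884.] [[-0.79, -0.61, 0.02], [-0.33, 0.41, -0.85], [0.51, -0.68, -0.53]]
top 531.6170036577184 [0.02180864 0.         0.         0.         0.        ] [ 311.   12. 1406.] [[0.03, -1.0, 0.03], [-0.99, -0.03, -0.13], [0.13, -0.03, -0.99]]
```

View pics/top0.png

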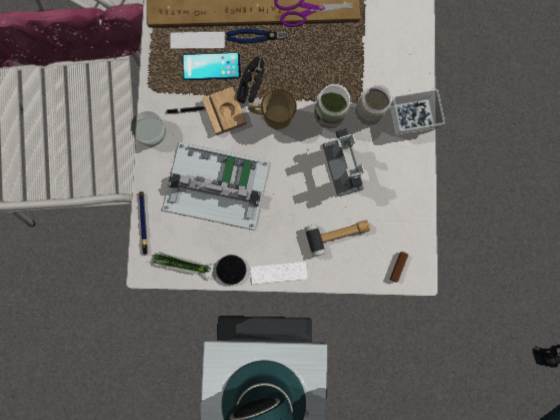

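View pics/scene0.png

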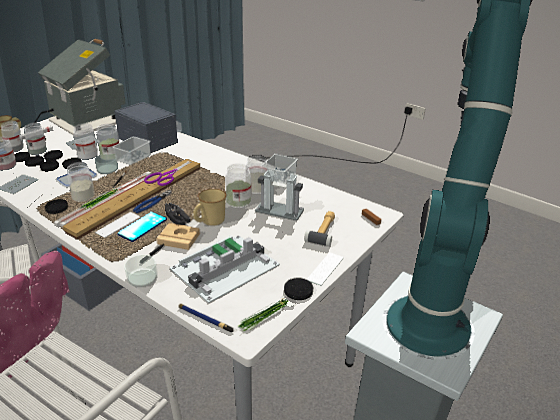

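The top view shows the jig at about (217,187) with two green bars on its right half, the mallet head at (316,238) with its handle to the right, the magazine at (343,165), and a brown look-alike at (398,266). I'll zoom in and measure.

```bash
cat > h.py <<'E'
import numpy as np,cv2
def cam(f):
    K=np.array([[f["fx"],0,f["cx"]],[0,f["fy"],f["cy"]],[0,0,1]],float)
    return K,np.array(f["dist"],float),cv2.Rodrigues(np.array(f["rvec"],float))[0],np.array(f["tvec"],float).ravel()
def cloud(f):
    K,d,R,t=cam(f);h,w=f["depth"].shape
    uv=np.stack(np.meshgrid(np.arange(w),np.arange(h)),-1).reshape(-1,1,2).astype(float)
    n=cv2.undistortPoints(uv,K,d).reshape(-1,2);z=f["depth"].reshape(-1,1).astype(float)
    return ((np.hstack([n,np.ones_like(z)])*z-t)@R).reshape(h,w,3)
def proj(f,P):
    K,d,R,t=cam(f);return cv2.projectPoints(np.array(P,float).reshape(-1,1,3),R,t,K,d)[0].reshape(-1,2)
def onplane(f,uv,z):
    K,d,R,t=cam(f);n=cv2.undistortPoints(np.array(uv,float).reshape(-1,1,2),K,d).reshape(-1,2)
    r=np.hstack([n,np.ones((len(n),1))])@R;c=-R.T@t
    return c+r*((z-c[2])/r[:,2])[:,None]
E
python3 - <<'E'
from h import *
f=dict(np.load("pics/top0.npz"));P=cloud(f)
c=f["color"][120:300,130:390,::-1];c=cv2.resize(c,None,fx=3,fy=3,interpolation=cv2.INTER_CUBIC)
cv2.imwrite("pics/topc.png",c)
f2=dict(np.load("pics/scene0.npz"));c=f2["color"][140:340,160:400,::-1];cv2.imwrite("pics/scc.png",cv2.resize(c,None,fx=3,fy=3,interpolation=cv2.INTER_CUBIC))
for n,g in(("top",f),("scene",f2)):
    Q=cloud(g);m=(abs(Q[...,0]-500)<250)&(abs(Q[...,1])<350)&(g["depth"]>0);z=Q[...,2][m];print(n,m.sum(),np.histogram(z,[-50,-10,-4,-2,0,2,4,6,8,10,20,28,34,60,100,130,140,200]))
# mask high pts
def rect(m,name):
    m=m.astype(np.uint8);k,l,s,c=cv2.connectedComponentsWithStats(m)
    for i in range(1,k):
        if s[i,4]>40:
            p=P[l==i];print(name,s[i],p.mean(0).round(1),[np.round(x,1) for x in cv2.minAreaRect(p[:,:2].astype(np.float32))],'z',np.percentile(p[:,2],[5,50,95]).round(1))
v=f["depth"]>0;reg=np.zeros_like(v);reg[120:295,130:435]=1
col=f["color"].astype(int)
rect(v&reg&(P[...,2]>3.5),"z>3.5")
rect(v&reg&(P[...,2]>45),"z>45")
rect(reg&(col[...,1]>col[...,0]+25)&(col[...,1]>col[...,2]+15),"green")
E
```

```text
top 47176 (array([  19, 4171, 6343, 8460, 7844, 5399, 3178, 2080, 1295, 2739, 1471,
        963,  848,  792,  767,  138,    5]), array([-50, -10,  -4,  -2,   0,   2,   4,   6,   8,  10,  20,  28,  34,
        60, 100, 130, 140, 200]))
scene 35548 (array([ 565, 1115, 3094, 5385, 4133, 1824, 1286, 1145,  762, 2073, 1124,
        729, 1108,  956,  507,   66,    0]), array([-50, -10,  -4,  -2,   0,   2,   4,   6,   8,  10,  20,  28,  34,
        60, 100, 130, 140, 200]))
z>3.5 [131 120  37  28 678] [693.3 328.   18.2] [array([692.1, 326.5]), array([74.2, 86.6]), np.float64(0.0)] z [ 4.1  9.4 50.4]
z>3.5 [210 120  37  16 329] [718.7 125.6  19.2] [array([718.8, 118. ]), array([38.4, 95.6]), np.float64(8.8)] z [ 6.1 20.7 26.6]
z>3.5 [265 120  26  11 180] [718.5 -13.   47.8] [array([724.8, -13.6]), array([33.4, 67. ]), np.float64(2.7)] z [ 5.  45.7 94. ]
z>3.5 [316 120  27  13 186] [ 726.1 -149.3   39.8] [array([ 726.9, -151.6]), array([69.8, 26.9]), np.float64(88.7)] z [ 7.4 39.6 75.8]
z>3.5 [358 120  23   6  94] [ 738.5 -258.7   24.6] [array([ 742.3, -263.3]), array([15.2, 60.5]), np.float
[... 1973 characters left out ...]
,  43.3]), np.float64(17.4)] z [ 62.7 110.3 136.1]
z>45 [179 175  11  10  86] [558.1 221.   64.9] [array([559. , 221.9]), array([24.6, 19.2]), np.float64(79.4)] z [51.2 66.6 71.6]
z>45 [205 183  18   8  84] [543.6 147.4  55.8] [array([544.4, 147.7]), array([43.4, 12.9]), np.float64(78.5)] z [50.1 55.8 61.1]
z>45 [238 188  10  10  80] [530.6  72.   65.1] [array([532.1,  72.6]), array([24.2, 19.7]), np.float64(77.2)] z [51.5 66.5 71.4]
green [222 157  12  29 189] [593.5 113.7  32.8] [array([466.3,  78.2]), array([335.8,  42.7]), np.float64(15.9)] z [20.8 25.7 29.7]
green [239 161  13  27 189] [584.5  68.5  40.2] [array([464.1,  51.7]), array([314.9,  37.5]), np.float64(7.9)] z [20.5 25.5 30.5]
```

View pics/topc.png

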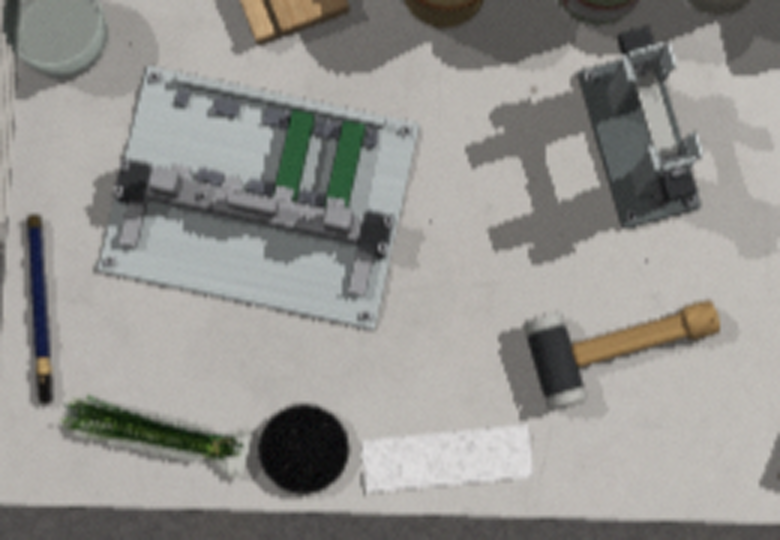

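View pics/scc.png

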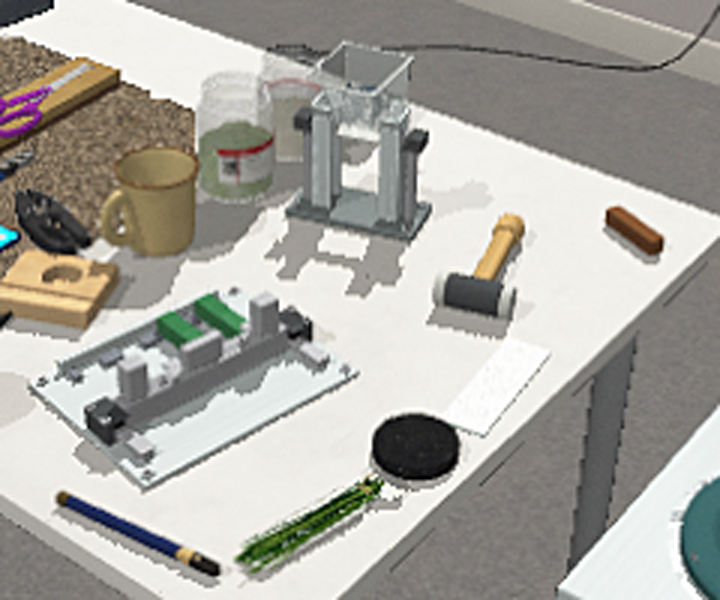

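The crops show two green bars in the jig's two right slots at crop (295,150) and (345,160). The lugs are at (162,180) and (338,215), the mallet head at (555,358), and the magazine foot corners at (582,72), (626,228) and (700,208). Next I'll compute the poses.

```bash
python3 - <<'E'
from h import *
f=dict(np.load("pics/top0.npz"));P=cloud(f);g=dict(np.load("pics/scene0.npz"));Q=cloud(g)
T=lambda L:np.array(L)/3+[130-1/3,120-1/3]
S=lambda L:np.array(L)/3+[160-1/3,140-1/3]
c=onplane(f,T([(148,66),(419,127),(372,328),(96,270)]),6)
print("plate",c.round(1).tolist(),c.mean(0).round(1));d=c[0]+c[3]-c[1]-c[2];print("yaw",np.degrees(np.arctan2(-d[0],d[1])))
c=onplane(g,S([(30,388),(234,285),(358,373),(147,490)]),6);print("plate scene",c.round(1).tolist(),c.mean(0).round(1));
e=c[0]+c[3]-c[1]-c[2];print(np.degrees(np.arctan2(-e[0],e[1])))
c=onplane(f,T([(582,72),(626,228),(700,208)]),8);print("foot",c.round(1).tolist(),(c[0]+c[2])/2)
# mouth top rim in cloud
for n,X in(("top",P),("scene",Q)):
    m=(X[...,2]>70)&(X[...,2]<145)&(abs(X[...,0]-620)<95)&(abs(X[...,1]+190)<75)
    for lo,hi in((70,100),(100,120),(120,145)):
        k=m&(X[...,2]>lo)&(X[...,2]<hi);p=X[k];print(n,lo,k.sum(),p.mean(0).round(1) if k.sum() else'',[np.round(a,1) for a in cv2.minAreaRect(p[:,:2].astype(np.float32))])
c=onplane(g,S([(345,42),(413,58),(373,97),(317,78)]),136);print("mouth scene",c.round(1).tolist(),c.mean(0))
c=onplane(f,T([(628,55),(668,43),(699,153),(655,166)]),136);print("mouth top",c.round(1).tolist(),c.mean(0))
# mallet
c=onplane(f,T([(545,318),(567,402)]),18);print("faces",c.round(1).tolist(),c.mean(0));
c=onplane(f,T([(580,354),(690,325)]),26);d=c[0]-c[1];print("handle",c.round(1).tolist(),np.degrees(np.arctan2(d[1],d[0])))
X=Q;m=(X[...,2]>20)&(X[...,2]<45)&(abs(X[...,0]-430)<70)&(X[...,1]<-90)&(X[...,1]>-290);print(m.sum(),[np.round(a,1) for a in cv2.minAreaRect(X[m][:,:2].astype(np.float32))])
E
```

```text
plate [[671.5, 249.3, 6.0], [624.0, 5.4, 6.0], [442.2, 41.5, 6.0], [486.3, 285.4, 6.0]] [556.  145.4   6. ]
yaw -10.63894014854118
plate scene [[662.2, 253.8, 6.0], [626.1, 5.3, 6.0], [438.1, 42.4, 6.0], [479.8, 286.1, 6.0]] [551.6 146.9   6. ]
-8.98450700391399
foot [[678.9, -139.8, 8.0], [537.9, -181.4, 8.0], [558.0, -247.4, 8.0]] [ 618.45940109 -193.6023401     8.        ]
top 70 129 [ 621.  -186.7   93. ] [array([ 613.7, -193.5]), array([132.5,  34.4]), np.float64(17.4)]
top 100 426 [ 615.8 -192.3  108.6] [array([ 619.5, -189.9]), array([147.3,  33.5]), np.float64(18.2)]
top 120 222 [ 625.2 -192.8  131.2] [array([ 613.8, -193.8]), array([115. ,  43.3]), np.float64(17.4)]
scene 70 232 [ 611.5 -185.3   87.1] [array([ 613.1, -188.9]), array([140.7,  41.2]), np.float64(11.3)]
scene 100 232 [ 611.8 -188.5  108.7] [array([ 616. , -192.6]), array([147.5,  42. ]), np.float64(18.6)]
scene 120 137 [ 618.8 -192.8  128.5] [array([ 617.4, -193.9]), array([101.2,  51.8]), np.float64(17.7)]
mouth scene [[726.2, -307.5, 136.0], [640.9, -323.2, 136.0], [618.4, -217.1, 136.0], [693.4, -214.4, 136.0]] [ 669.71387554 -265.53176489  136.        ]
mouth top [[660.7, -163.5, 136.0], [672.0, -196.4, 136.0], [580.8, -222.5, 136.0], [568.9, -186.7, 136.0]] [ 620.57494947 -192.29004398  136.        ]
faces [[454.3, -109.8, 18.0], [381.4, -130.3, 18.0]] [ 417.82747245 -120.03892293   18.        ]
handle [[422.9, -140.1, 26.0], [451.0, -235.9, 26.0]] 106.37206721799556
381 [array([ 431. , -181.7]), array([ 81. , 170.2]), np.float64(15.7)]
```

```bash
python3 - <<'E'
from h import *
f=dict(np.load("pics/top0.npz"));g=dict(np.load("pics/scene0.npz"))
a=np.radians(17.4);c=np.array([618.5,-193]);ux=np.array([np.cos(a),np.sin(a)]);uy=np.array([-ux[1],ux[0]])
box=lambda l,w,z:[[*(c+sx*l/2*ux+sy*w/2*uy),z] for sx,sy in((1,1),(1,-1),(-1,-1),(-1,1))]
for l,w,z in((150,74,8),(150,74,0),(95,36,136)):
    print(z,"sc",((proj(g,box(l,w,z))-[160,140])*3).round().tolist(),"top",((proj(f,box(l,w,z))-[130,120])*3).round().tolist())
E
```

```text
8 sc [[281.0, 209.0], [305.0, 178.0], [430.0, 203.0], [410.0, 236.0]] top [[576.0, 71.0], [654.0, 49.0], [703.0, 207.0], [624.0, 229.0]]
0 sc [[281.0, 216.0], [305.0, 184.0], [430.0, 209.0], [410.0, 243.0]] top [[575.0, 73.0], [653.0, 52.0], [701.0, 209.0], [622.0, 231.0]]
136 sc [[311.0, 104.0], [323.0, 89.0], [406.0, 104.0], [395.0, 119.0]] top [[625.0, 57.0], [666.0, 45.0], [700.0, 155.0], [658.0, 166.0]]
```

```bash
cat > go.py <<'E'
# usage: go.py x y z psi : what is left to go, in tool axes
import sys,numpy as np
from cell import arm
from scipy.spatial.transform import Rotation as Ro
s=arm.state();p=np.array(s["tcp_pos"]);R=np.array(s["orientation"]).reshape(3,3)
x,y,z,psi=map(float,sys.argv[1:5]);a=np.radians(psi)
T=np.array([[np.cos(a),np.sin(a),0],[np.sin(a),-np.cos(a),0],[0,0,-1]]).astype(float)
d=np.array([x,y,z])-p
print("t",round(float(s["clock"]),2),"pos",p.round(1),"psi",np.degrees(np.arctan2(R[1,0],R[0,0])).round(1),"w",round(float(s["gripper_width"]),1),"gf",round(float(s["grip_force"]),1),"F",np.round(s["force"],1))
print("shift cm (now axes)",(R.T@d/10).round(2),"(target axes)",(T.T@d/10).round(2),"|d|",np.linalg.norm(d/10).round(1),"turn",np.degrees(Ro.from_matrix(R.T@T).as_rotvec()).round(1))
E
Z='[[0,0,0],[2.81,-2.83,0],0]'
python3 -m creep '[[[0,0,0],[2.81,-2.83,0],0],[[0,0,0],[2.81,-2.83,0],0],[[0,0,0],[2.81,-2.83,0],0],[[0,0,0],[2.81,-2.83,0],0],[[0,0,0],[2.81,-2.83,0],0],[[0,0,0],[2.81,-2.83,0],0],[[0,0,0],[2.81,-2.83,0],0]]' 100
python3 -m creep '[[[0,0,0],[2.81,-2.83,0],0],[[0,0,0],[2.81,-2.83,0],0],[[0,0,0],[2.81,-2.83,0],0],[[0,0,0],[2.81,-2.83,0],0],[[0,0,0],[2.81,-2.83,0],0],[[0,0,0],[2.81,-2.83,0],0]]'
python3 -m creep '[[[0,0,-7],[0,0,0],0],[[0,0,-7],[0,0,0],0],[[0,0,-7],[0,0,0],0],[[0,0,-7],[0,0,0],0],[[0,0,-7],[0,0,0],0],[[0,0,-7],[0,0,0],0],[[0,0,-7],[0,0,0],0]]'
python3 -m creep '[[[0,0,-7],[0,0,0],0],[[0,0,-7],[0,0,0],0],[[0,0,-7],[0,0,0],0],[[0,0,-7],[0,0,0],0],[[0,0,-7],[0,0,0],0],[[0,0,-5],[0,0,0],0],[[0,0,0],[0,0,0],0]]'
python3 go.py 430.4 -164.3 4 106
python3 - <<'E'
from cell import cams
from h import *
f=cams.grab_frame("scene");np.savez("pics/s1.npz",**f)
g=dict(np.load("pics/scene0.npz"));Q=cloud(f);Q0=cloud(g)
for X in(Q0,Q):
    m=(X[...,2]>12)&(X[...,2]<45)&(abs(X[...,0]-430)<100)&(X[...,1]<-60)&(X[...,1]>-310);print(m.sum(),X[m].mean(0),[np.round(a,1) for a in cv2.minAreaRect(X[m][:,:2].astype(np.float32))])
c=f["color"][140:340,160:430,::-1];cv2.imwrite("pics/s1.png",cv2.resize(c,None,fx=2,fy=2))
E
```

```text
clock: 0.68
tcp_pos: [319.1, -373.9, 231.1]
orientation: [[0.958, 0.288, -0.0], [0.288, -0.958, 0.0], [-0.0, -0.0, -1.0]]
force: [0.1, -0.3, 0.9]
gripper_width: 85.3
grip_force: 0.0
clock: 1.18
tcp_pos: [431.5, -162.9, 231.3]
orientation: [[0.958, 0.288, -0.0], [0.288, -0.958, -0.0], [-0.0, 0.0, -1.0]]
force: [1.2, 0.2, 0.1]
gripper_width: 85.6
grip_force: 0.0
clock: 1.77
tcp_pos: [430.9, -164.6, 231.0]
orientation: [[0.405, 0.914, -0.001], [0.914, -0.405, 0.0], [-0.0, -0.001, -1.0]]
force: [0.1, -1.0, -0.5]
gripper_width: 85.2
grip_force: 0.0
clock: 2.35
tcp_pos: [430.9, -164.7, 231.0]
orientation: [[-0.274, 0.962, -0.001], [0.962, 0.274, 0.0], [0.0, -0.0, -1.0]]
force: [-0.2, 0.2, 0.2]
gripper_width: 85.5
grip_force: 0.0
t 2.35 pos [ 430.9 -164.7  231. ] psi 105.9 w 85.5 gf 0.0 F [-0.2  0.2  0.2]
shift cm (now axes) [ 0.04 -0.03 22.7 ] (target axes) [ 0.05 -0.04 22.7 ] |d| 22.7 turn [-0.  -0.  -0.1]
466 [ 421.68060299 -148.0991355    25.39887091] [array([ 432.2, -181.1]), array([ 80.8, 171. ]), np.float64(16.6)]
476 [ 421.1226464  -147.63004068   25.27713422] [array([ 430.9, -180.8]), array([ 80.6, 171.8]), np.float64(15.8)]
```

```bash
python3 -m creep '[[[0,0,0],[0,0,4],0],[[0,0,0],[0,0,4],0],[[0,0,0],[0,0,4],0],[[0,0,0],[0,0,4],0],[[0,0,0],[0,0,3],0],[[0,0,0],[0,0,2.2],0],[[0,0,0],[0,0,1.2],0],[[0,0,0],[0,0,0],60]]' 100 | head -2
python3 -m creep '[[[0,0,0],[0,0,0],255],[[0,0,0],[0,0,0],255],[[0,0,0],[0,0,0],255],[[0,0,0],[0,0,0],255],[[0,0,0],[0,0,0],255],[[0,0,0],[0,0,0],255],[[0,0,0],[0,0,0],255],[[0,0,0],[0,0,0],255]]' 100
python3 -m creep '[[[0,0,0],[0,0,-1],255],[[0,0,0],[0,0,-2],255],[[0,0,0],[0,0,-3],255],[[0,0,0],[0,0,-3],255],[[0,0,0],[0,0,-1],255],[[0,0,0],[0,0,0],255]]'
python3 go.py 600 200 110 79.7
```

```text
clock: 3.07
tcp_pos: [429.2, -163.9, 4.6]
clock: 3.73
tcp_pos: [431.8, -165.2, 8.7]
orientation: [[-0.272, 0.962, 0.002], [0.962, 0.272, -0.002], [-0.002, 0.001, -1.0]]
force: [-1.9, 1.2, 8.0]
gripper_width: 19.7
grip_force: 97.6
clock: 4.23
tcp_pos: [432.8, -165.6, 110.1]
orientation: [[-0.271, 0.963, 0.005], [0.963, 0.271, -0.003], [-0.004, 0.004, -1.0]]
force: [0.1, 0.0, -3.4]
gripper_width: 19.9
grip_force: 98.5
t 4.23 pos [ 432.8 -165.6  110.1] psi 105.7 w 19.9 gf 98.5 F [ 0.1  0.  -3.4]
shift cm (now axes) [30.66 26.   -0.  ] (target axes) [3.896e+01 9.910e+00 1.000e-02] |d| 40.2 turn [ 0.3  0.2 26. ]
```

```bash
python3 -m creep '[[[0,0,6.5],[0,0,-0.5],255],[[0,0,6.5],[0,0,-0.5],255],[[0,0,6.5],[0,0,0],255],[[0,0,6.5],[0,0,0],255]]' | head -2
python3 -m creep '[[[0,0,0],[2,0.7,0],255],[[0,0,0],[3.58,1.19,0],255],[[0,0,0],[3.58,1.19,0],255],[[0,0,0],[3.58,1.19,0],255],[[0,0,0],[3.58,1.19,0],255],[[0,0,0],[3.58,1.19,0],255],[[0,0,0],[3.58,1.19,0],255]]'|head -2
python3 -m creep '[[[0,0,0],[3.58,1.19,0],255],[[0,0,0],[3.58,1.19,0],255],[[0,0,0],[3.58,1.19,0],255],[[0,0,0],[1.5,0.5,0],255],[[0,0,0],[0,0,0],255]]'|head -2
python3 go.py 613.8 165.2 43 79.7
python3 - <<'E'
from cell import cams
from h import *
for n,a in(("scene",(60,320,120,400)),("top",(60,260,150,390))):
    f=cams.grab_frame(n);np.savez(f"pics/{n}2.npz",**f)
    c=f["color"][a[0]:a[1],a[2]:a[3],::-1];cv2.imwrite(f"pics/{n}2.png",cv2.resize(c,None,fx=2,fy=2))
E
```

```text
clock: 4.57
tcp_pos: [430.1, -164.7, 116.2]
clock: 5.15
tcp_pos: [549.3, 53.7, 115.3]
clock: 5.57
tcp_pos: [611.5, 171.4, 115.1]
t 5.57 pos [611.5 171.4 115.1] psi 80.1 w 19.1 gf 98.2 F [-0.2  1.3 -2.7]
shift cm (now axes) [-0.59  0.35  7.21] (target axes) [-0.57  0.34  7.21] |d| 7.2 turn [-0.1 -0.1  0.4]
```

View pics/scene2.png

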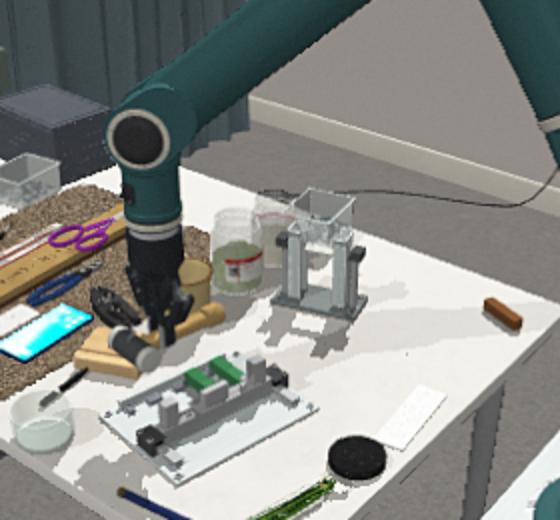

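The scene view shows the mallet held level beyond the keeper, with the striking face at about (150,353) in the crop and the left lug at (168,410).

```bash
python3 - <<'E'
from h import *
f=dict(np.load("pics/scene2.npz"));X=cloud(f);p=np.array([611.5,171.4]);a=np.radians(80)
ux=np.array([np.cos(a),np.sin(a)]);uy=np.array([ux[1],-ux[0]])
u=(X[...,:2]-p)@ux;v=(X[...,:2]-p)@uy
m=(u>22)&(u<90)&(abs(v)<70)&(X[...,2]>85)&(X[...,2]<160)
print(m.sum(),np.percentile(u[m],[2,50,98]).round(1),np.percentile(v[m],[2,50,98]).round(1),np.percentile(X[...,2][m],[2,50,98]).round(1))
for lo in range(-50,50,10):
    k=m&(v>=lo)&(v<lo+10)
    if k.sum()>5:print(lo,k.sum(),np.percentile(u[k],[5,95]).round(1),np.percentile(X[...,2][k],[5,95]).round(1))
print(proj(f,[[*(p+46*ux-40*uy),115+9]]),proj(f,[[*(p+46*ux+40*uy),115+9]]))
E
```

```text
350 [27.2 53.  63.5] [-43.4 -15.9  33.4] [113.5 134.8 143.6]
-50 58 [32.4 61.9] [113.4 137.7]
-40 65 [34.3 61. ] [113.  143.6]
-30 34 [39.7 62.2] [122.1 143.2]
-20 41 [25.3 62.6] [124.2 143.5]
-10 35 [26.4 62.1] [121.2 142.7]
0 36 [35.3 62.4] [122.4 142.7]
10 30 [38.2 63.3] [122.3 142.2]
20 35 [37.3 63.3] [122.  141.8]
30 16 [41.2 63.9] [126.4 141.2]
[[194.92881951 240.42749691]] [[178.18090717 227.62366563]]
```

```bash
python3 -m creep '[[[0,0,0.4],[-0.57,0.5,0],255],[[0,0,0],[0,0,2.5],255],[[0,0,0],[0,0,2.6],255],[[0,0,0],[0,0,1.2],255],[[0,0,0],[0,0,0.8],255],[[0,0,0],[0,0,0],255]]' | head -4
python3 -m creep '[[[0,0,0],[0,-0.4,0],255],[[0,0,0],[0,-0.4,0],255],[[0,0,0],[0,0,0],255]]'|grep -E "tcp|force"
python3 -m creep '[[[0,0,0],[0,-0.3,0],255],[[0,0,0],[0,0,0],255]]'|grep -E "tcp|force"
python3 -m creep '[[[0,0,0],[0,-0.3,0],255],[[0,0,0],[0,0,0],255]]'|grep -E "tcp|force"
python3 go.py 598 168 44 79.7
```

```text
clock: 6.17
tcp_pos: [614.5, 157.4, 44.4]
orientation: [[0.186, 0.983, -0.003], [0.983, -0.186, -0.002], [-0.002, -0.003, -1.0]]
force: [-0.4, -0.6, -2.2]
tcp_pos: [607.5, 161.3, 47.5]
force: [-1.8, -0.6, -2.1]
grip_force: 98.3
tcp_pos: [604.7, 161.6, 47.1]
force: [0.4, 0.5, -3.3]
grip_force: 98.3
tcp_pos: [601.5, 162.0, 46.5]
force: [-1.6, 0.5, -2.7]
grip_force: 98.3
t 6.75 pos [601.5 162.   46.5] psi 79.4 w 19.7 gf 98.3 F [-1.6  0.5 -2.7]
shift cm (now axes) [ 0.53 -0.45  0.25] (target axes) [ 0.53 -0.45  0.25] |d| 0.7 turn [-0.   0.  -0.3]
```

```bash
for i in 1 ; do
python3 -m creep '[[[0,0,0],[0.4,-0.2,0.2],255],[[0,0,0],[0,0,0],255]]'|grep -E "tcp|^force"
python3 -m creep '[[[0,0,0],[0,-0.2,0],255],[[0,0,0],[0,0,0],255]]'|grep -E "tcp|^force"
python3 -m creep '[[[0,0,0],[0,-0.2,0],255],[[0,0,0],[0,0,0],255]]'|grep -E "tcp|^force"
python3 -m creep '[[[0,0,0],[0,-0.2,0],255],[[0,0,0],[0,0,0],255]]'|grep -E "tcp|^force"
done
```

```text
tcp_pos: [600.2, 167.1, 44.0]
force: [-0.0, -0.6, -2.9]
tcp_pos: [599.7, 166.7, 44.5]
force: [2.9, 1.0, -3.5]
tcp_pos: [598.3, 166.9, 44.7]
force: [5.7, 1.3, -4.7]
tcp_pos: [596.5, 167.2, 44.7]
force: [5.0, 1.8, -4.6]
```

```bash
python3 -m creep '[[[0,0,0],[0,1.2,0],255],[[0,0,0],[-3.2,0,0],255],[[0,0,0],[-4,0,0],255],[[0,0,0],[-4,0,0],255],[[0,0,0],[-3,0,0],255],[[0,0,0],[-1,0,0],255],[[0,0,0],[0,-0.3,0],255],[[0,0,0],[0,0,0],255]]'|grep -E "tcp|^force"
python3 -m creep '[[[0,0,0],[0,-0.3,0],255],[[0,0,0],[0,0,0],255]]'|grep -E "tcp|^force"
python3 -m creep '[[[0,0,0],[0,-0.3,0],255],[[0,0,0],[0,0,0],255]]'|grep -E "tcp|^force"
python3 -m creep '[[[0,0,0],[0,-0.3,0],255],[[0,0,0],[0,0,0],255]]'|grep -E "tcp|^force"
python3 -m creep '[[[0,0,0],[0,-0.2,0],255],[[0,0,0],[0,0,0],255]]'|grep -E "tcp|^force"
python3 go.py 573 17 44 79.7
python3 - <<'E'
from cell import cams
from h import *
f=cams.grab_frame("scene");np.savez("pics/s3.npz",**f)
c=f["color"][170:300,150:300,::-1];cv2.imwrite("pics/s3.png",cv2.resize(c,None,fx=5,fy=4.6,interpolation=cv2.INTER_CUBIC))
E
```

```text
tcp_pos: [574.8, 16.0, 44.2]
force: [0.1, 0.8, -2.9]
tcp_pos: [572.3, 18.9, 44.4]
force: [0.1, 0.4, -2.6]
tcp_pos: [571.0, 18.8, 44.7]
force: [3.2, 1.1, -4.6]
tcp_pos: [568.4, 18.8, 44.8]
force: [5.2, 0.9, -4.8]
tcp_pos: [566.7, 18.9, 44.8]
force: [5.3, -0.5, -3.3]
t 8.75 pos [566.7  18.9  44.8] psi 79.4 w 19.9 gf 101.7 F [ 5.3 -0.5 -3.3]
shift cm (now axes) [-0.07  0.65  0.09] (target axes) [-0.07  0.65  0.08] |d| 0.7 turn [ 0.2 -0.1 -0.3]
```

View pics/s3.png

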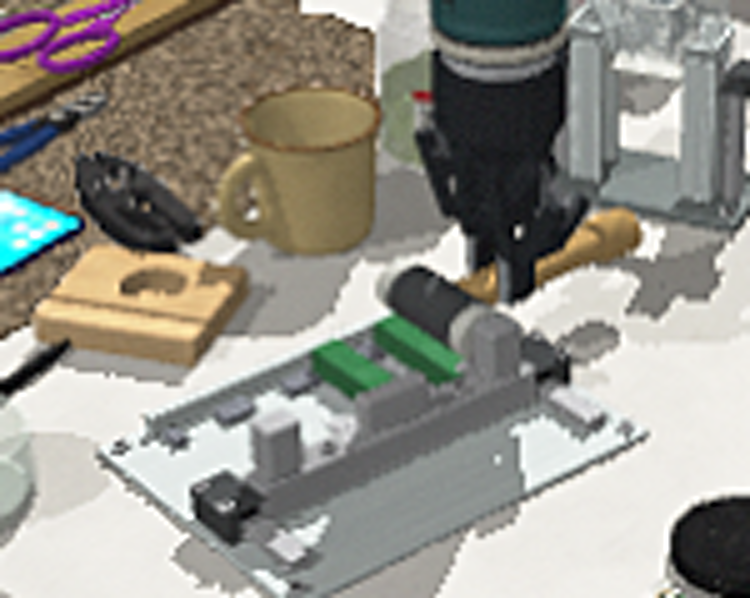

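The mallet face meets the right lug at about (475,340) and the keeper is coming out. I'll alternate the lugs from here.

```bash
python3 -m creep '[[[0,0,0],[0,1.2,0],255],[[0,0,0],[4,0,0],255],[[0,0,0],[4,0,0],255],[[0,0,0],[4,0,0],255],[[0,0,0],[3.2,0,0],255],[[0,0,0],[0,-0.65,0],255],[[0,0,0],[0,-0.4,0],255],[[0,0,0],[0,-0.4,0],255]]'|grep -E "tcp|^force"
python3 -m creep '[[[0,0,0],[0,0,0],255],[[0,0,0],[0,0,0],255]]'|grep -E "tcp|^force|grip"
python3 -m creep '[[[0,0,0],[0,1.2,0],255],[[0,0,0],[-4,0,0],255],[[0,0,0],[-4,0,0],255],[[0,0,0],[-4,0,0],255],[[0,0,0],[-3.2,0,0],255],[[0,0,0],[0,-0.65,0],255],[[0,0,0],[0,-0.4,0],255],[[0,0,0],[0,-0.4,0],255]]'|grep -E "tcp|^force"
python3 -m creep '[[[0,0,0],[0,0,0],255],[[0,0,0],[0,0,0],255]]'|grep -E "tcp|^force|grip"
```

```text
tcp_pos: [592.7, 170.8, 45.2]
force: [7.8, 2.9, -3.7]
tcp_pos: [591.8, 169.4, 45.1]
force: [4.5, 1.0, -1.4]
gripper_width: 19.6
grip_force: 102.0
tcp_pos: [561.6, 17.7, 44.9]
force: [5.7, -4.9, -3.5]
tcp_pos: [561.3, 19.3, 45.0]
force: [3.7, -2.5, -3.2]
gripper_width: 19.5
grip_force: 101.9
```

```bash
python3 -m creep '[[[0,0,0],[0,1.2,0],255],[[0,0,0],[4,0,0],255],[[0,0,0],[4,0,0],255],[[0,0,0],[4,0,0],255],[[0,0,0],[3.2,0,0],255],[[0,0,0],[0,-0.65,0],255],[[0,0,0],[0,-0.4,0],255],[[0,0,0],[0,-0.4,0],255]]'|grep -E "tcp|^force"
python3 -m creep '[[[0,0,0],[0,0,0],255],[[0,0,0],[0,0,0],255]]'|grep -E "tcp|^force|grip"
python3 -m creep '[[[0,0,0],[0,1.2,0],255],[[0,0,0],[-4,0,0],255],[[0,0,0],[-4,0,0],255],[[0,0,0],[-4,0,0],255],[[0,0,0],[-3.2,0,0],255],[[0,0,0],[0,-0.65,0],255],[[0,0,0],[0,-0.4,0],255],[[0,0,0],[0,-0.4,0],255]]'|grep -E "tcp|^force"
python3 -m creep '[[[0,0,0],[0,0,0],255],[[0,0,0],[0,0,0],255]]'|grep -E "tcp|^force|grip"
python3 go.py 556 20 44 79.7
python3 -m creep '[[[0,0,0],[0,1.2,0],255],[[0,0,0],[4,0,0],255],[[0,0,0],[4,0,0],255],[[0,0,0],[4,0,0],255],[[0,0,0],[3.2,0,0],255],[[0,0,0],[0,-0.65,0],255],[[0,0,0],[0,-0.4,0],255],[[0,0,0],[0,-0.4,0],255]]'|grep -E "tcp|^force"
python3 -m creep '[[[0,0,0],[0,0,0],255],[[0,0,0],[0,0,0],255]]'|grep -E "tcp|^force|grip"
python3 - <<'E'
from cell import cams
from h import *
f=cams.grab_frame("top");np.savez("pics/t4.npz",**f);f=cams.grab_frame("scene");np.savez("pics/s4.npz",**f)
c=f["color"][170:300,150:300,::-1];cv2.imwrite("pics/s4.png",cv2.resize(c,None,fx=4,fy=4,interpolation=cv2.INTER_CUBIC))
X=cloud(f);m=(X[...,2]>56)&(X[...,2]<80)&(X[...,0]>490)&(X[...,0]<570)&(X[...,1]>50)&(X[...,1]<250)
k,l,s,c=cv2.connectedComponentsWithStats(m.astype(np.uint8))
for i in range(1,k):
    if s[i,4]>15:print(s[i,4],X[l==i].mean(0).round(1))
E
```

```text
tcp_pos: [587.4, 173.2, 45.3]
force: [7.5, 2.7, -2.7]
tcp_pos: [586.5, 171.8, 45.2]
force: [4.3, 2.1, -2.6]
gripper_width: 19.8
grip_force: 102.0
tcp_pos: [556.6, 19.7, 44.9]
force: [8.1, -5.1, -3.5]
tcp_pos: [556.3, 21.3, 45.0]
force: [4.3, -2.5, -2.3]
gripper_width: 19.7
grip_force: 101.9
t 12.13 pos [556.3  21.3  45. ] psi 79.5 w 19.7 gf 101.9 F [ 4.3 -2.5 -2.3]
shift cm (now axes) [-0.13 -0.01  0.1 ] (target axes) [-0.13 -0.01  0.1 ] |d| 0.2 turn [ 0.2 -0.  -0.2]
tcp_pos: [582.1, 175.0, 45.3]
force: [8.0, 1.7, -3.6]
tcp_pos: [581.3, 173.5, 45.2]
force: [4.9, 0.9, -2.0]
gripper_width: 19.6
grip_force: 102.0
167 [561.1 131.9  63.5]
59 [509.6  77.2  63.4]
32 [523.4 150.9  57.9]
156 [547.2 227.9  65.9]
```

View pics/s4.png

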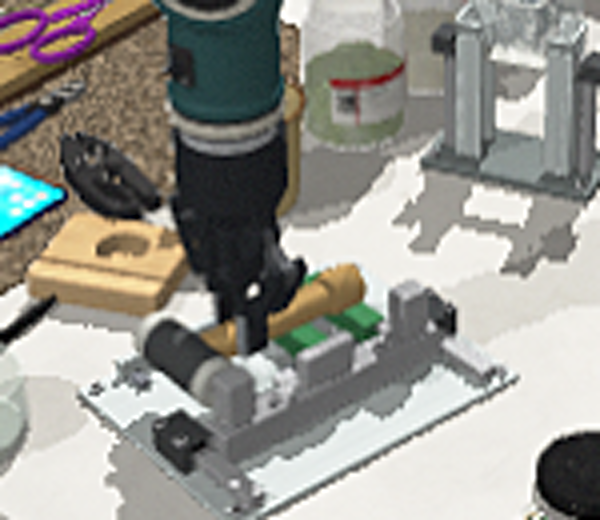

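```bash
python3 -m creep '[[[0,0,0],[0,1.2,0],255],[[0,0,0],[-4,0,0],255],[[0,0,0],[-4,0,0],255],[[0,0,0],[-4,0,0],255],[[0,0,0],[-3.2,0,0],255],[[0,0,0],[0,-0.65,0],255],[[0,0,0],[0,-0.4,0],255],[[0,0,0],[0,-0.4,0],255]]'|grep -E "tcp|^force"
python3 -m creep '[[[0,0,0],[0,0,0],255],[[0,0,0],[0,0,0],255]]'|grep -E "tcp|^force|grip"
python3 -m creep '[[[0,0,0],[0,1.2,0],255],[[0,0,0],[4,0,0],255],[[0,0,0],[4,0,0],255],[[0,0,0],[4,0,0],255],[[0,0,0],[3.2,0,0],255],[[0,0,0],[0,-0.65,0],255],[[0,0,0],[0,-0.4,0],255],[[0,0,0],[0,-0.4,0],255]]'|grep -E "tcp|^force"
python3 -m creep '[[[0,0,0],[0,0,0],255],[[0,0,0],[0,0,0],255]]'|grep -E "tcp|^force|grip"
python3 -m creep '[[[0,0,0],[0,1.2,0],255],[[0,0,0],[-4,0,0],255],[[0,0,0],[-4,0,0],255],[[0,0,0],[-4,0,0],255],[[0,0,0],[-3.2,0,0],255],[[0,0,0],[0,-0.65,0],255],[[0,0,0],[0,-0.4,0],255],[[0,0,0],[0,-0.4,0],255]]'|grep -E "tcp|^force"
python3 -m creep '[[[0,0,0],[0,0,0],255],[[0,0,0],[0,0,0],255]]'|grep -E "tcp|^force|grip"
python3 go.py 546.6 20 44 79.7
```

```text
tcp_pos: [551.2, 20.2, 44.7]
force: [6.4, -4.1, -3.4]
tcp_pos: [550.9, 21.9, 44.7]
force: [3.2, -2.1, -2.2]
gripper_width: 19.8
grip_force: 102.0
tcp_pos: [576.8, 175.4, 45.0]
force: [7.7, 2.0, -3.0]
tcp_pos: [576.0, 173.9, 44.9]
force: [4.1, 1.2, -2.8]
gripper_width: 19.6
grip_force: 102.0
tcp_pos: [546.4, 21.8, 44.7]
force: [6.1, -4.7, -4.1]
tcp_pos: [546.0, 23.4, 44.8]
force: [2.8, -3.1, -2.3]
gripper_width: 20.0
grip_force: 102.0
t 15.57 pos [546.   23.4  44.8] psi 79.5 w 20.0 gf 102.0 F [ 2.8 -3.1 -2.3]
shift cm (now axes) [-0.32  0.12  0.08] (target axes) [-0.32  0.12  0.08] |d| 0.4 turn [ 0.1 -0.  -0.2]
```

```bash
python3 -m creep '[[[0,0,0],[0,1.2,0],255],[[0,0,0],[4,0,0],255],[[0,0,0],[4,0,0],255],[[0,0,0],[4,0,0],255],[[0,0,0],[3.2,0,0],255],[[0,0,0],[0,-0.65,0],255],[[0,0,0],[0,-0.4,0],255],[[0,0,0],[0,-0.4,0],255]]'|grep -E "tcp|^force"
python3 -m creep '[[[0,0,0],[0,0,0],255],[[0,0,0],[0,0,0],255]]'|grep -E "tcp|^force|grip"
python3 -m creep '[[[0,0,0],[0,1.2,0],255],[[0,0,0],[-4,0,0],255],[[0,0,0],[-4,0,0],255],[[0,0,0],[-4,0,0],255],[[0,0,0],[-3.2,0,0],255],[[0,0,0],[0,-0.65,0],255],[[0,0,0],[0,-0.4,0],255],[[0,0,0],[0,-0.4,0],255]]'|grep -E "tcp|^force"
python3 -m creep '[[[0,0,0],[0,0,0],255],[[0,0,0],[0,0,0],255]]'|grep -E "tcp|^force|grip"
python3 -m creep '[[[0,0,0],[0,1.2,0],255],[[0,0,0],[4,0,0],255],[[0,0,0],[4,0,0],255],[[0,0,0],[4,0,0],255],[[0,0,0],[3.2,0,0],255],[[0,0,0],[0,-0.65,0],255],[[0,0,0],[0,-0.4,0],255],[[0,0,0],[0,-0.4,0],255]]'|grep -E "tcp|^force"
python3 -m creep '[[[0,0,0],[0,0,0],255],[[0,0,0],[0,0,0],255]]'|grep -E "tcp|^force|grip"
python3 -m creep '[[[0,0,0],[0,1.2,0],255],[[0,0,0],[-4,0,0],255],[[0,0,0],[-4,0,0],255],[[0,0,0],[-4,0,0],255],[[0,0,0],[-3.2,0,0],255],[[0,0,0],[0,-0.65,0],255],[[0,0,0],[0,-0.4,0],255],[[0,0,0],[0,-0.4,0],255]]'|grep -E "tcp|^force"
python3 -m creep '[[[0,0,0],[0,0,0],255],[[0,0,0],[0,0,0],255]]'|grep -E "tcp|^force|grip"
```

```text
tcp_pos: [571.4, 175.4, 44.8]
force: [4.5, 0.9, -2.2]
tcp_pos: [569.7, 172.5, 44.1]
force: [-0.2, 0.1, -2.5]
gripper_width: 19.6
grip_force: 102.0
tcp_pos: [540.4, 22.5, 44.4]
force: [2.8, -2.4, -2.2]
tcp_pos: [540.0, 24.6, 44.4]
force: [-0.4, -0.1, -2.5]
gripper_width: 19.6
grip_force: 102.0
tcp_pos: [565.8, 173.9, 44.2]
force: [3.3, 1.3, -2.9]
tcp_pos: [565.0, 171.0, 44.0]
force: [-0.2, -0.2, -2.7]
gripper_width: 19.1
grip_force: 102.0
tcp_pos: [535.7, 22.5, 44.5]
force: [2.9, -1.5, -3.6]
tcp_pos: [535.5, 24.9, 44.5]
force: [1.0, -0.3, -2.3]
gripper_width: 19.7
grip_force: 102.1
```

```bash
python3 -m creep '[[[0,0,0],[0,2,0],255],[[0,0,0],[0,1.5,0],255],[[0,0,0],[0,0,-3],255],[[0,0,0],[0,0,-4],255],[[0,0,0],[0,0,-1],255],[[0,0,0],[0,0,0],255]]'|grep -E "tcp|^force"
python3 go.py 400 -180 125 79.7
python3 - <<'E'
from cell import cams
from h import *
f=cams.grab_frame("top");np.savez("pics/t5.npz",**f)
X=cloud(f);m=(X[...,2]>45)&(X[...,2]<80)&(X[...,0]>480)&(X[...,0]<570)&(X[...,1]>40)&(X[...,1]<250)
k,l,s,c=cv2.connectedComponentsWithStats(m.astype(np.uint8))
for i in range(1,k):
    if s[i,4]>15:print(s[i,4],X[l==i].mean(0).round(1),[np.round(a,1) for a in cv2.minAreaRect(X[l==i][:,:2].astype(np.float32))])
c=f["color"][140:240,155:285,::-1];cv2.imwrite("pics/t5.png",cv2.resize(c,None,fx=5,fy=5,interpolation=cv2.INTER_CUBIC))
E
```

```text
tcp_pos: [572.1, 19.2, 127.4]
force: [0.0, -0.2, -2.3]
t 19.4 pos [572.1  19.2 127.4] psi 79.5 w 19.8 gf 102.3 F [ 0.  -0.2 -2.3]
shift cm (now axes) [-22.72 -13.29   0.12] (target axes) [-22.67 -13.37   0.24] |d| 26.3 turn [ 0.3 -0.1 -0.2]
83 [523.3 228.   64.6] [array([524.2, 229. ]), array([24.5, 19.6]), np.float64(84.2)]
85 [507.5 155.   55.7] [array([507.7, 154.4]), array([43. , 11.9]), np.float64(78.3)]
78 [493.8  80.3  65.7] [array([494.7,  80.4]), array([23.4, 18.3]), np.float64(80.7)]
```

View pics/t5.png

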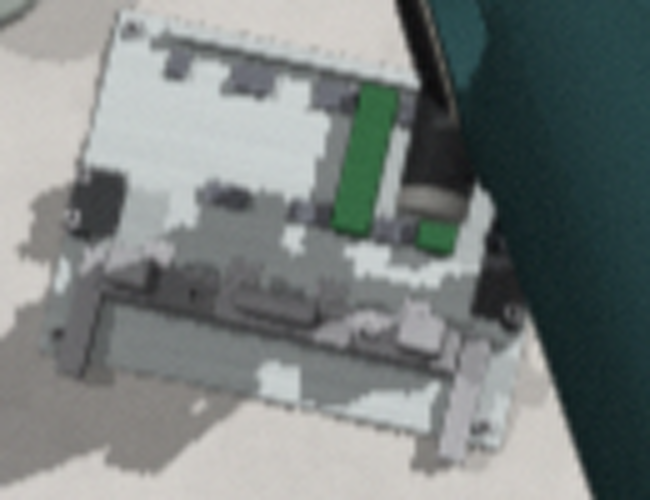

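The view shows both runners sticking out of the guides towards the robot and the keeper square, about 36 mm out. Now I'll lay the mallet down.

```bash
python3 -m creep '[[[0,0,0],[-3.24,-1.9,0],255],[[0,0,0],[-3.24,-1.9,0],255],[[0,0,0],[-3.24,-1.9,0],255],[[0,0,0],[-3.24,-1.9,0],255],[[0,0,0],[-3.24,-1.9,0],255],[[0,0,0],[-3.24,-1.9,0],255],[[0,0,0],[-3.24,-1.9,0],255],[[0,0,0],[0,0,2],255]]'|grep -E "tcp|^force"
python3 -m creep '[[[0,0,0],[0,0,3],255],[[0,0,0],[0,0,3],255],[[0,0,0],[0,0,2],255],[[0,0,0],[0,0,1],255],[[0,0,0],[0,0,0.5],255],[[0,0,0],[0,0,0.3],255],[[0,0,0],[0,0,0],255]]'|grep -E "tcp|^force"
python3 -m creep '[[[0,0,0],[0,0,0.1],255],[[0,0,0],[0,0,0],255]]'|grep -E "tcp|^force|clock"
python3 go.py 400 -180 9 79.7
```

```text
tcp_pos: [392.0, -187.3, 104.3]
force: [0.1, -0.4, -3.9]
tcp_pos: [394.2, -179.6, 8.5]
force: [-16.2, 5.9, 44.9]
clock: 20.87
tcp_pos: [394.3, -179.6, 8.5]
force: [-19.4, 8.2, 57.3]
t 20.87 pos [ 394.3 -179.6    8.5] psi 79.5 w 19.7 gf 110.2 F [-19.4   8.2  57.3]
shift cm (now axes) [ 0.06  0.57 -0.06] (target axes) [ 0.06  0.57 -0.05] |d| 0.6 turn [-0.4  0.1 -0.2]
```

```bash
python3 -m creep '[[[0,0,0],[0,0,-0.4],255],[[0,0,0],[0,0,-0.1],255],[[0,0,0],[0,0,0],255]]'|grep -E "tcp|^force"
python3 -m creep '[[[0,0,0],[0,0,0],200],[[0,0,0],[0,0,0],140],[[0,0,0],[0,0,0],80],[[0,0,0],[0,0,0],30],[[0,0,0],[0,0,0],0],[[0,0,0],[0,0,0],0],[[0,0,0],[0,0,0],0]]'|grep -E "tcp|^force|width"
python3 -m creep '[[[0,0,0],[0,0,-2],0],[[0,0,0],[0,0,-4],0],[[0,0,0],[0,0,-4],0],[[0,0,0],[0,0,-2],0],[[0,0,0],[0,0,0],0]]'|grep -E "tcp|^force|width"
python3 go.py 507.7 154.4 110 79
```

```text
tcp_pos: [397.7, -181.1, 10.7]
force: [-0.1, -1.0, -2.6]
tcp_pos: [397.2, -181.1, 10.2]
force: [0.0, 0.1, 0.3]
gripper_width: 85.0
tcp_pos: [400.0, -182.4, 134.5]
force: [0.5, -0.0, 0.5]
gripper_width: 85.3
t 22.12 pos [ 400.  -182.4  134.5] psi 79.4 w 85.3 gf 0.0 F [ 0.5 -0.   0.5]
shift cm (now axes) [35.1   4.34  2.39] (target axes) [35.12  4.14  2.45] |d| 35.4 turn [0.5 0.2 0.4]
```

```bash
python3 -m creep '[[[0.5,0,0],[3.9,0.48,0.1],60],[[0,0,0],[3.9,0.48,0],60],[[0,0,0],[3.9,0.48,0],60],[[0,0,0],[3.9,0.48,0],60],[[0,0,0],[3.9,0.48,0],60],[[0,0,0],[3.9,0.48,0],60],[[0,0,0],[3.9,0.48,0],60],[[0,0,0],[3.9,0.48,0],60]]'|grep -E "tcp|^force"
python3 -m creep '[[[0,0,0],[3.9,0.48,0],60],[[0,0,0.4],[0,0,0],60],[[0,0,0],[0,0,0],60]]'|grep -E "tcp|^force"
python3 go.py 507.7 154.4 37 79
python3 - <<'E'
from cell import cams
from h import *
f=cams.grab_frame("scene");np.savez("pics/s6.npz",**f)
X=cloud(f);m=(X[...,2]>45)&(X[...,2]<80)&(X[...,0]>480)&(X[...,0]<570)&(X[...,1]>40)&(X[...,1]<250)
k,l,s,c=cv2.connectedComponentsWithStats(m.astype(np.uint8))
for i in range(1,k):
    if s[i,4]>15:print(s[i,4],X[l==i].mean(0).round(1),[np.round(a,1) for a in cv2.minAreaRect(X[l==i][:,:2].astype(np.float32))])
E
```

```text
tcp_pos: [492.2, 120.1, 128.1]
force: [0.6, -0.8, -0.2]
tcp_pos: [503.8, 158.7, 128.0]
force: [-0.4, -1.4, -0.4]
t 23.03 pos [503.8 158.7 128. ] psi 79.2 w 65.6 gf 0.0 F [-0.4 -1.4 -0.4]
shift cm (now axes) [-0.35  0.56  9.09] (target axes) [-0.34  0.47  9.1 ] |d| 9.1 turn [-0.6 -0.   0.2]
89 [489.8  84.   59.2] [array([490.4,  79.6]), array([29.2, 21.9]), np.float64(71.8)]
84 [504.1 156.9  54. ] [array([505.3, 155.9]), array([42.5, 12.8]), np.float64(78.5)]
112 [519.7 231.   60.4] [array([522.7, 229.8]), array([24.9, 21.1]), np.float64(81.3)]
```

```bash
python3 -m creep '[[[-0.5,0,0],[-0.3,0.35,0],60],[[0,0,0],[0,0,3],60],[[0,0,0],[0,0,3],60],[[0,0,0],[0,0,2],60],[[0,0,0],[0,0,1],60],[[0,0,0],[0,0,0],60],[[0,0,0],[0,0,0],60]]' 100|grep -E "tcp|^force"
python3 go.py 506.8 155 37 79
python3 -m creep '[[[0,0,0],[0,0,0],130],[[0,0,0],[0,0,0],180],[[0,0,0],[0,0,0],220],[[0,0,0],[0,0,0],255],[[0,0,0],[0,0,0],255],[[0,0,0],[0,0,0],255],[[0,0,0],[0,0,0],255]]' 100|grep -E "tcp|^force|width|grip"
python3 -m creep '[[[0,0,0],[0,0,0],255],[[0,0,0],[0,0,0],255],[[0,0,0],[0,0,0],255]]' 120|grep -E "tcp|^force|width|grip"
```

```text
tcp_pos: [507.4, 151.3, 39.0]
force: [1.1, 0.2, 0.5]
t 23.67 pos [507.4 151.3  39. ] psi 78.9 w 65.2 gf 0.0 F [1.1 0.2 0.5]
shift cm (now axes) [ 0.36 -0.13  0.2 ] (target axes) [ 0.36 -0.13  0.2 ] |d| 0.4 turn [-0.   0.  -0.1]
tcp_pos: [507.4, 152.4, 39.9]
force: [-2.9, -0.1, 6.7]
gripper_width: 9.3
grip_force: 98.5
tcp_pos: [507.4, 152.4, 40.0]
force: [-1.7, -1.0, 8.0]
gripper_width: 8.9
grip_force: 118.2
```

```bash
python3 -m creep '[[[0,0,0],[0,0,-0.5],255],[[0,0,0],[0,0,-1],255],[[0,0,0],[0,0,-2],255],[[0,0,0],[0,0,-2.5],255],[[0,0,0],[0,0,-1],255],[[0,0,0],[0,0,0],255]]' |grep -E "tcp|^force|width|grip"
python3 -m creep '[[[0,0,0],[-1.5,0.1,0],255],[[0,0,0],[-3,0.1,0],255],[[0,0,0],[-3.6,0.13,0],255],[[0,0,0],[-3.6,0.13,0],255],[[0,0,0],[-3.6,0.13,0],255],[[0,0,0],[-3.6,0.13,0],255],[[0,0,0],[-3.6,0.13,0],255],[[0,0,0],[-3.6,0.13,0],255]]' |grep -E "tcp|^force|width|grip"
python3 -m creep '[[[0,0,0],[-3.6,0.13,0],255],[[0,0,0],[-3.6,0.13,0],255],[[0,0,0],[-3.6,0.13,0],255],[[0,0,0],[-3.6,0.13,0],255],[[0,0,0],[-3.6,0.13,0],255],[[0,0,0],[-3.6,0.13,0],255],[[0,0,0],[-2,0,0],255],[[0,0,0],[0,0,0],255]]' |grep -E "tcp|^force|width|grip"
python3 go.py 430 -340 110 -11
```

```text
tcp_pos: [508.8, 152.8, 111.3]
force: [1.5, 0.8, -7.4]
gripper_width: 9.0
grip_force: 118.0
tcp_pos: [465.3, -107.4, 107.8]
force: [1.1, -0.0, -8.1]
gripper_width: 9.2
grip_force: 117.9
tcp_pos: [426.0, -345.4, 107.3]
force: [0.7, 0.0, -7.6]
gripper_width: 9.2
grip_force: 117.9
t 26.33 pos [ 426.  -345.4  107.3] psi 78.5 w 9.2 gf 117.9 F [ 0.7  0.  -7.6]
shift cm (now axes) [ 0.6   0.28 -0.27] (target axes) [ 0.29 -0.6  -0.27] |d| 0.7 turn [ 0.   0.2 89.5]
```

```bash
python3 -m creep '[[[0,0,5],[0,0,0],255],[[0,0,7],[0,0,0],255],[[0,0,7],[0,0,0],255],[[0,0,7],[0,0,0],255],[[0,0,7],[0,0,0],255],[[0,0,7],[0,0,0],255],[[0,0,7],[0,0,0],255],[[0,0,7],[0,0,0],255]]' |grep -E "tcp|width|grip"
python3 -m creep '[[[0,0,7],[0,0,0],255],[[0,0,7],[0,0,0],255],[[0,0,7],[0,0,0],255],[[0,0,7],[0,0,0],255],[[0,0,7],[0,0,0],255],[[0,0,0.5],[0,0,0],255],[[0,0,0],[0,0,0],255]]' |grep -E "tcp|width|grip"
python3 -m creep '[[[0,0,0],[2,-0.3,0],255],[[0,0,0],[3.5,-0.5,0],255],[[0,0,0],[3.5,-0.5,0],255],[[0,0,0],[2.5,-0.4,0],255],[[0,0,0],[1,-0.2,0],255],[[0,0,0],[0,0,2],255],[[0,0,0],[0,0,2],255],[[0,0,0],[0,0,0],255]]' |grep -E "tcp|width|grip|^force"
python3 go.py 550 -350 36 -11
python3 - <<'E'
from cell import cams
from h import *
f=cams.grab_frame("scene")
X=cloud(f);m=(X[...,2]>4)&(X[...,2]<62)&(abs(X[...,0]-550)<125)&(X[...,1]>-440)&(X[...,1]<-280)
print(np.percentile(X[m],[3,25,50,75,97],axis=0).round(0))
c=f["color"][100:280,200:440,::-1];cv2.imwrite("pics/s7.png",cv2.resize(c,None,fx=2.5,fy=2.5))
E
```

```text
tcp_pos: [428.5, -337.8, 107.3]
gripper_width: 8.9
grip_force: 117.9
tcp_pos: [428.9, -338.0, 107.8]
gripper_width: 8.7
grip_force: 118.0
tcp_pos: [552.0, -340.9, 63.7]
force: [-2.1, 1.6, -9.6]
gripper_width: 9.2
grip_force: 118.3
t 28.25 pos [ 552.  -340.9   63.7] psi -10.4 w 9.2 gf 118.3 F [-2.1  1.6 -9.6]
shift cm (now axes) [-0.01  0.94  2.76] (target axes) [-0.02  0.93  2.77] |d| 2.9 turn [-0.2  0.6  0.6]
[[ 445. -357.   29.]
 [ 477. -340.   37.]
 [ 531. -330.   46.]
 [ 590. -320.   53.]
 [ 641. -294.   59.]]
```

View pics/s7.png

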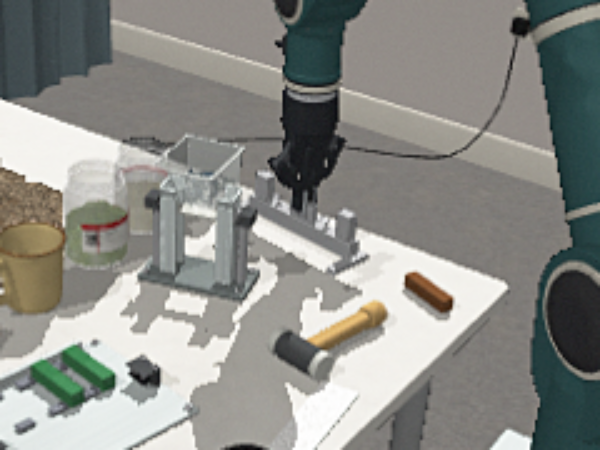

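The keeper is level over free table to the right of the magazine, and the mallet lies at about (300,350). Lowering the keeper now.

```bash
python3 -m creep '[[[0,0,0],[0,0,1.2],255],[[0,0,0],[0,0,0.8],255],[[0,0,0],[0,0,0.3],255],[[0,0,0],[0,0,0],255]]' |grep -E "tcp|^force"
python3 -m creep '[[[0,0,0],[0,0,0.25],255],[[0,0,0],[0,0,0],255]]' |grep -E "tcp|^force"
python3 -m creep '[[[0,0,0],[0,0,0.15],255],[[0,0,0],[0,0,0],255]]' |grep -E "tcp|^force"
```

```text
tcp_pos: [555.1, -342.9, 45.1]
force: [-0.8, 0.2, -7.4]
tcp_pos: [556.0, -343.2, 43.6]
force: [0.5, 0.2, -8.0]
tcp_pos: [556.0, -343.2, 42.1]
force: [0.3, -0.3, -7.7]
```

```bash
for r in 1; do
python3 -m creep '[[[0,0,0],[0,0,0.2],255],[[0,0,0],[0,0,0],255]]' |grep -E "tcp|^force"
python3 -m creep '[[[0,0,0],[0,0,0.2],255],[[0,0,0],[0,0,0],255]]' |grep -E "tcp|^force"
python3 -m creep '[[[0,0,0],[0,0,0.2],255],[[0,0,0],[0,0,0],255]]' |grep -E "tcp|^force"
python3 -m creep '[[[0,0,0],[0,0,0.1],255],[[0,0,0],[0,0,0],255]]' |grep -E "tcp|^force"
done
```

```text
tcp_pos: [555.7, -343.0, 39.8]
force: [-0.3, 0.0, -7.9]
tcp_pos: [555.7, -343.0, 37.6]
force: [0.1, -0.2, -7.5]
tcp_pos: [555.6, -343.0, 35.5]
force: [0.3, -0.7, -6.9]
tcp_pos: [555.7, -343.1, 34.7]
force: [0.1, -0.4, -7.5]
```

```bash
python3 -m creep '[[[0,0,0],[0,0,0.1],255],[[0,0,0],[0,0,0],255]]' |grep -E "tcp|^force"
python3 -m creep '[[[0,0,0],[0,0,0.1],255],[[0,0,0],[0,0,0],255]]' |grep -E "tcp|^force"
python3 -m creep '[[[0,0,0],[0,0,0],225],[[0,0,0],[0,0,0],190],[[0,0,0],[0,0,0],120],[[0,0,0],[0,0,0],60],[[0,0,0],[0,0,0],60]]' |grep -E "tcp|^force|width"
python3 -m creep '[[[0,0,0],[0,0,-2],60],[[0,0,0],[0,0,-4],60],[[0,0,0],[0,0,-4],60],[[0,0,0],[0,0,-3.5],60],[[0,0,0],[0,0,0],60]]'|grep -E "tcp|^force|width"
python3 go.py 594.5 116 60 169.7
```

```text
tcp_pos: [556.0, -343.2, 34.1]
force: [-0.5, 0.3, -6.6]
tcp_pos: [556.0, -343.2, 34.1]
force: [-3.3, 2.4, 2.7]
tcp_pos: [556.4, -343.5, 33.3]
force: [0.1, 0.1, 0.5]
gripper_width: 57.4
tcp_pos: [560.3, -345.7, 176.7]
force: [1.5, -0.6, 0.6]
gripper_width: 65.3
t 30.8 pos [ 560.3 -345.7  176.7] psi -10.5 w 65.3 gf 0.0 F [ 1.5 -0.6  0.6]
shift cm (now axes) [ -5.24 -46.07  11.38] (target axes) [ 4.89 46.04 11.67] |d| 47.7 turn [ -1.3  -0.4 179.8]
```

```bash
python3 - <<'E'
from cell import cams
from h import *
for n,a in(("top",(140,240,155,285)),("scene",(190,300,150,270))):
    f=cams.grab_frame(n);np.savez(f"pics/{n}8.npz",**f);col=f["color"].astype(int)
    m=(col[...,1]>col[...,0]+25)&(col[...,1]>col[...,2]+15);r=np.zeros_like(m);r[a[0]:a[1],a[2]:a[3]]=1;m&=r
    k,l,s,c=cv2.connectedComponentsWithStats(m.astype(np.uint8))
    X=cloud(f)
    for i in range(1,k):
        if s[i,4]>60:
            v,u=np.where(l==i);q=onplane(f,np.stack([u,v],1),26);z=X[l==i];z=z[abs(z[:,2]-24)<12]
            print(n,s[i,4],q.mean(0).round(1),[np.round(b,1) for b in cv2.minAreaRect(q[:,:2].astype(np.float32))],np.median(z,0).round(1))
E
```

```text
top 224 [590.4 115.1  26. ] [array([590.7, 115. ]), array([20. , 79.3]), np.float64(79.9)] [591.3 115.   25.3]
top 224 [582.1  70.   26. ] [array([582.4,  69.9]), array([19.6, 79.8]), np.float64(79.3)] [582.6  70.   25.2]
scene 197 [572.   77.8  26. ] [array([572.6,  77. ]), array([33.1, 94.6]), np.float64(80.2)] [576.5  73.6  22.9]
scene 201 [580.2 122.3  26. ] [array([581. , 121.6]), array([32.1, 95.2]), np.float64(79.1)] [585.2 118.7  25.1]
```

```bash
python3 -m creep '[[[0,0,0],[-0.2,-2,0],100],[[0,0,0],[-0.5,-4,0],100],[[0,0,0],[-0.5,-4,0],150],[[0,0,0],[-0.5,-4,0],160],[[0,0,0],[-0.5,-4,0],160],[[0,0,0],[-0.5,-4,0],160],[[0,0,0],[-0.5,-4,0],160],[[0,0,0],[-0.5,-4,0],160]]'|grep -E "tcp|width"
python3 -m creep '[[[0,0,0],[-0.5,-4,0],160],[[0,0,0],[-0.5,-4,0],160],[[0,0,0],[-0.5,-4,0],160],[[0,0,0],[-0.5,-3.8,0],160],[[0,0,0],[0,0,0],160],[[0,0,0],[0,0,0],160]]'|grep -E "tcp|width"
python3 go.py 590.5 115 12 -10.4
```

```text
tcp_pos: [573.1, -39.5, 166.3]
gripper_width: 31.9
tcp_pos: [582.1, 120.9, 166.1]
gripper_width: 31.9
t 32.07 pos [582.1 120.9 166.1] psi -10.2 w 31.9 gf 0.0 F [ 0.1 -1.   0.1]
shift cm (now axes) [ 0.97  0.43 15.41] (target axes) [ 0.93  0.43 15.41] |d| 15.4 turn [0.  0.2 0.2]
```

```bash
python3 -m creep '[[[0,0,0],[0.95,0.43,3],160],[[0,0,0],[0,0,4],160],[[0,0,0],[0,0,4],160],[[0,0,0],[0,0,2],160],[[0,0,0],[0,0,0.5],160],[[0,0,0],[0,0,0],160]]'|grep -E "tcp|^force"
python3 go.py 590.5 115 11 -10.4
```

```text
tcp_pos: [590.4, 109.5, 30.5]
force: [-0.8, 0.3, -0.2]
t 32.57 pos [590.4 109.5  30.5] psi -10.6 w 31.4 gf 0.0 F [-0.8  0.3 -0.2]
shift cm (now axes) [-0.08 -0.54  1.95] (target axes) [-0.09 -0.54  1.95] |d| 2.0 turn [ 0.2  0.2 -0.2]
```

```bash
python3 -m creep '[[[0,0,0],[0,-0.5,0],160],[[0,0,0],[0,0,0],160],[[0,0,0],[0,0,0],160]]'|grep -E "tcp|^force"
python3 go.py 590.5 115 11 -10.4
```

```text
tcp_pos: [594.4, 117.3, 34.9]
force: [0.7, 0.1, -0.0]
t 32.82 pos [594.4 117.3  34.9] psi -10.5 w 31.8 gf 0.0 F [ 0.7  0.1 -0. ]
shift cm (now axes) [-0.35  0.3   2.39] (target axes) [-0.34  0.29  2.39] |d| 2.4 turn [-0.1 -0.2 -0.1]
```

```bash
python3 -m creep '[[[0,0,0],[0,0,0],160],[[0,0,0],[0,0,0],160],[[0,0,0],[0,0,0],160],[[0,0,0],[0,0,0],160],[[0,0,0],[0,0,0],160],[[0,0,0],[0,0,0],160]]'|grep -E "tcp|^force"
python3 go.py 590.5 115 11 -10.4
```

```text
tcp_pos: [592.9, 116.5, 32.9]
force: [-0.5, -0.9, -1.1]
t 33.32 pos [592.9 116.5  32.9] psi -10.5 w 31.8 gf 0.0 F [-0.5 -0.9 -1.1]
shift cm (now axes) [-0.21  0.19  2.19] (target axes) [-0.21  0.19  2.19] |d| 2.2 turn [ 0.   0.  -0.1]
```

```bash
python3 -m creep '[[[0,0,0],[-0.21,0.19,0.5],160],[[0,0,0],[0,0,0.8],160],[[0,0,0],[0,0,0.6],160],[[0,0,0],[0,0,0.3],160],[[0,0,0],[0,0,0],160],[[0,0,0],[0,0,0],160],[[0,0,0],[0,0,0],160]]' 60|grep -E "tcp|^force"
python3 -m creep '[[[0,0,0],[0,0,0],255],[[0,0,0],[0,0,0],255],[[0,0,0],[0,0,0],255],[[0,0,0],[0,0,0],255],[[0,0,0],[0,0,0],255],[[0,0,0],[0,0,0],255]]' 60|grep -E "tcp|^force|width|grip"
python3 -m creep '[[[0,0,0],[0,0,-0.5],255],[[0,0,0],[0,0,-2],255],[[0,0,0],[0,0,-4],255],[[0,0,0],[0,0,-4],255],[[0,0,0],[0,0,-4],255],[[0,0,0],[0,0,-3],255],[[0,0,0],[0,0,0],255],[[0,0,0],[0,0,0],255]]'|grep -E "tcp|^force|width|grip"
python3 go.py 618.5 -193 186 17.4
```

```text
tcp_pos: [590.6, 115.1, 10.9]
force: [-0.3, 0.8, -0.8]
tcp_pos: [590.9, 115.1, 11.4]
force: [-0.8, 0.1, 5.2]
gripper_width: 18.6
grip_force: 61.3
tcp_pos: [591.4, 115.2, 187.9]
force: [-0.3, -0.1, -1.5]
gripper_width: 18.6
grip_force: 60.7
t 35.07 pos [591.4 115.2 187.9] psi -10.5 w 18.6 gf 60.7 F [-0.3 -0.1 -1.5]
shift cm (now axes) [ 8.3  29.81  0.18] (target axes) [-6.63 30.22  0.19] |d| 30.9 turn [ -0.   -0.2 -27.9]
```

```bash
python3 -m creep '[[[0,0,0],[0.5,2,0],255],[[0,0,0],[1.07,3.86,0],255],[[0,0,0],[1.07,3.86,0],255],[[0,0,0],[1.07,3.86,0],255],[[0,0,0],[1.07,3.86,0],255],[[0,0,0],[1.07,3.86,0],255],[[0,0,0],[1.07,3.86,0],255],[[0,0,0],[1.07,3.86,0],255]]'|grep -E "tcp|width"
python3 -m creep '[[[0,0,-7],[0.2,0.7,0],255],[[0,0,-7],[0,0,0],255],[[0,0,-7],[0,0,0],255],[[0,0,-6.9],[0,0,0],255],[[0,0,0],[0,0,0],255],[[0,0,0],[0,0,0],255],[[0,0,0],[0,0,0],255],[[0,0,0],[0,0,0],255]]'|grep -E "tcp|width"
python3 go.py 618.5 -193 140 17.4
python3 - <<'E'
from cell import cams
from h import *
f=cams.grab_frame("scene");np.savez("pics/s9.npz",**f)
c=f["color"][130:240,210:330,::-1];cv2.imwrite("pics/s9.png",cv2.resize(c,None,fx=5,fy=5,interpolation=cv2.INTER_CUBIC))
a=np.radians(17.4);c=np.array([618.5,-193]);ux=np.array([np.cos(a),np.sin(a)])
print(((proj(f,[[*(c+t*ux),z] for z in(173,136) for t in(-40,40)])-[210,130])*5).round())
E
```

```text
tcp_pos: [614.4, -186.5, 183.4]
gripper_width: 18.3
tcp_pos: [616.4, -191.9, 185.2]
gripper_width: 18.6
t 36.4 pos [ 616.4 -191.9  185.2] psi 17.3 w 18.6 gf 60.7 F [ 0.  0. -1.]
shift cm (now axes) [0.18 0.17 4.52] (target axes) [0.17 0.17 4.52] |d| 4.5 turn [-0.   0.1 -0.1]
[[408. 182.]
 [289. 161.]
 [407. 234.]
 [289. 213.]]
```

View pics/s9.png

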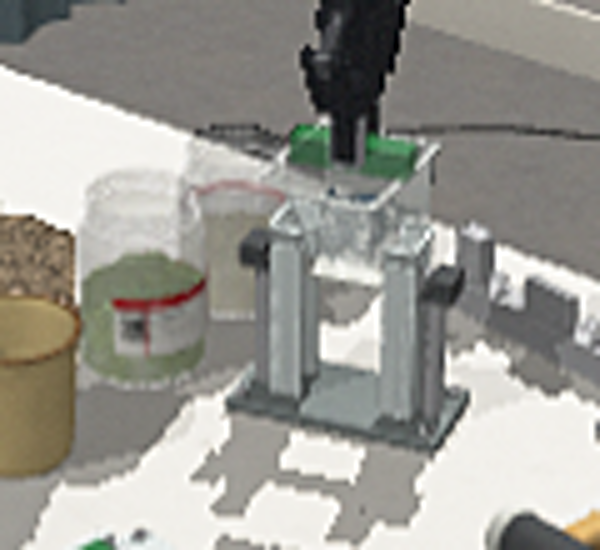

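The bar, at about (355,150) in the crop, is centred and aligned over the mouth at (350,225). Lowering it.

```bash
python3 -m creep '[[[0,0,0],[0.18,0.15,1],255],[[0,0,0],[0,0,2],255],[[0,0,0],[0,0,1.5],255],[[0,0,0],[0,0,0.5],255],[[0,0,0],[0,0,0],255],[[0,0,0],[0,0,0],255]]'|grep -E "tcp|^force"
python3 -m creep '[[[0,0,0],[0,0,0.5],255],[[0,0,0],[0,0,0.5],255],[[0,0,0],[0,0,0],255],[[0,0,0],[0,0,0],255]]'|grep -E "tcp|^force"
python3 -m creep '[[[0,0,0],[0,0,0.5],255],[[0,0,0],[0,0,0.3],255],[[0,0,0],[0,0,0],255],[[0,0,0],[0,0,0],255]]'|grep -E "tcp|^force"
python3 go.py 618.5 -193 86 17.4
```

```text
tcp_pos: [619.1, -192.9, 135.8]
force: [0.6, 0.1, -0.6]
tcp_pos: [619.0, -193.5, 126.0]
force: [0.7, -1.2, -1.5]
tcp_pos: [618.8, -193.5, 117.7]
force: [1.3, -2.6, -1.3]
t 37.62 pos [ 618.8 -193.5  117.7] psi 17.3 w 18.3 gf 60.7 F [ 1.3 -2.6 -1.3]
shift cm (now axes) [-0.01 -0.06  3.17] (target axes) [-0.01 -0.06  3.17] |d| 3.2 turn [ 0.   0.  -0.1]
```

```bash
python3 -m creep '[[[0,0,0],[0,0,0.4],255],[[0,0,0],[0,0,0.4],255],[[0,0,0],[0,0,0],255]]'|grep -E "tcp|^force"
python3 -m creep '[[[0,0,0],[0,0,0.4],255],[[0,0,0],[0,0,0.4],255],[[0,0,0],[0,0,0],255]]'|grep -E "tcp|^force"
python3 -m creep '[[[0,0,0],[0,0,0.4],255],[[0,0,0],[0,0,0.4],255],[[0,0,0],[0,0,0],255]]'|grep -E "tcp|^force"
python3 -m creep '[[[0,0,0],[0,0,0.3],255],[[0,0,0],[0,0,0.3],255],[[0,0,0],[0,0,0],255]]'|grep -E "tcp|^force"
python3 go.py 618.5 -193 86 17.4
```

```text
tcp_pos: [619.2, -193.4, 109.6]
force: [1.9, -1.7, -1.3]
tcp_pos: [619.3, -193.3, 101.6]
force: [2.5, -3.7, -0.1]
tcp_pos: [619.3, -193.3, 93.7]
force: [2.0, -3.1, 0.0]
tcp_pos: [619.3, -193.4, 88.0]
force: [1.9, -4.0, 3.8]
t 38.62 pos [ 619.3 -193.4   88. ] psi 17.4 w 18.6 gf 61.2 F [ 1.9 -4.   3.8]
shift cm (now axes) [-0.06 -0.06  0.2 ] (target axes) [-0.06 -0.06  0.2 ] |d| 0.2 turn [ 0. -0. -0.]
```

```bash
python3 -m creep '[[[0,0,0],[0,0,0.2],255],[[0,0,0],[0,0,0],255]]'|grep -E "tcp|^force"
python3 -m creep '[[[0,0,0],[0,0,0.2],255],[[0,0,0],[0,0,0],255],[[0,0,0],[0,0,0],255]]'|grep -E "tcp|^force"
python3 - <<'E'
from cell import cams
from h import *
f=cams.grab_frame("scene");np.savez("pics/s10.npz",**f)
c=f["color"][150:230,240:320,::-1];cv2.imwrite("pics/s10.png",cv2.resize(c,None,fx=7,fy=7,interpolation=cv2.INTER_CUBIC))
a=np.radians(17.4);c=np.array([618.5,-193]);ux=np.array([np.cos(a),np.sin(a)])
print(((proj(f,[[*(c+t*ux),z] for z in(104,94) for t in(-20,20)])-[240,150])*7).round())
E
```

```text
tcp_pos: [619.3, -193.3, 86.2]
force: [2.0, -4.0, 3.4]
tcp_pos: [619.3, -193.4, 84.2]
force: [1.2, -3.6, 4.5]
[[316. 242.]
 [234. 226.]
 [315. 261.]
 [234. 245.]]
```

View pics/s10.png

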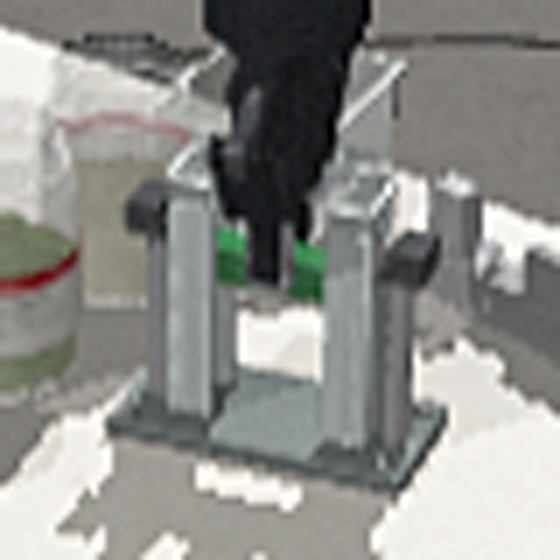

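The green bar is down between the columns at about (265,265), with the white follower under it. I'll release it and check the latch.

```bash
python3 -m creep '[[[0,0,0],[0,0,0],220],[[0,0,0],[0,0,0],190],[[0,0,0],[0,0,0],160],[[0,0,0],[0,0,0],160],[[0,0,0],[0,0,0],160],[[0,0,0],[0,0,0],160]]'|grep -E "tcp|^force|width"
python3 -m creep '[[[0,0,0],[0,0,-1],160],[[0,0,0],[0,0,-2],160],[[0,0,0],[0,0,-3],160],[[0,0,0],[0,0,-4],160],[[0,0,0],[0,0,-2],160],[[0,0,0],[0,0,0],160],[[0,0,0],[0,0,0],160]]'|grep -E "tcp|^force"
python3 go.py 582.2 70 195 -10.4
python3 - <<'E'
from cell import cams
from h import *
f=cams.grab_frame("scene");g=dict(np.load("pics/s10.npz"))
X=cloud(f)
for F in(g,f):
    col=F["color"].astype(int);m=(col[...,1]>col[...,0]+25)&(col[...,1]>col[...,2]+15);m[:150]=0;m[230:]=0;m[:,:240]=0;m[:,320:]=0
    v,u=np.where(m);Xc=cloud(F)[m];Xc=Xc[abs(Xc[:,2]-94)<40];print(m.sum(),u.min(),u.max(),v.min(),v.max(),v.mean(),np.percentile(Xc[:,2],[5,50,95]).round(1))
c=f["color"][150:230,240:320,::-1];cv2.imwrite("pics/s11.png",cv2.resize(c,None,fx=7,fy=7,interpolation=cv2.INTER_CUBIC))
a=np.radians(17.4);c=np.array([618.5,-193]);ux=np.array([np.cos(a),np.sin(a)]);uy=np.array([-ux[1],ux[0]])
for z in(104,84):print(z,((proj(f,[[*(c+t*ux+10*uy),z] for t in(-20,20)])-[240,150])*7).round())
E
```

```text
tcp_pos: [618.1, -192.1, 83.0]
force: [-1.2, 0.1, -0.1]
gripper_width: 32.1
tcp_pos: [619.6, -193.1, 206.2]
force: [-0.5, -0.9, 0.6]
t 40.17 pos [ 619.6 -193.1  206.2] psi 17.4 w 31.9 gf 0.0 F [-0.5 -0.9  0.6]
shift cm (now axes) [  4.28 -26.23   1.08] (target axes) [ -8.43 -25.2    1.12] |d| 26.6 turn [ 0.1 -0.2 27.8]
68 271 286 182 192 186.98529411764707 [ 80.9  95.4 100.8]
118 271 286 181 190 185.6864406779661 [ 87.9  99.7 104.3]
104 [[308. 252.]
 [227. 236.]]
84 [[307. 290.]
 [226. 274.]]
```

View pics/s11.png

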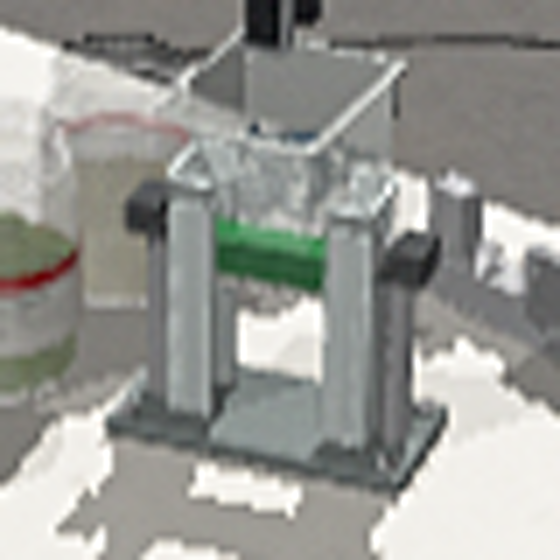

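The first bar sits with its top at the 104 mm latch level, so it is latched. Fetching the second one.

```bash
python3 -m creep '[[[0,0,0],[0.36,-2.2,0],160],[[0,0,0],[0.65,-4,0],160],[[0,0,0],[0.65,-4,0],160],[[0,0,0],[0.65,-4,0],160],[[0,0,0],[0.65,-4,0],160],[[0,0,0],[0.65,-4,0],160],[[0,0,0],[0.65,-4,0],160]]'|grep -E "tcp|width"
python3 -m creep '[[[0,0,7],[0,0,2],160],[[0,0,7],[0,0,3],160],[[0,0,7],[0,0,4],160],[[0,0,6.8],[0,0,3],160],[[0,0,0],[0,0,0],160],[[0,0,0],[0,0,0],160],[[0,0,0],[0,0,0],160],[[0,0,0],[0,0,0],160]]'|grep -E "tcp|width"
python3 -m creep '[[[0,0,0],[0,0,0],160],[[0,0,0],[0,0,0],160],[[0,0,0],[0,0,0],160],[[0,0,0],[0,0,0],160]]' >/dev/null
python3 go.py 582.2 70 11 -10.4
```

```text
tcp_pos: [579.5, 71.4, 202.3]
gripper_width: 32.0
tcp_pos: [582.8, 70.0, 85.9]
gripper_width: 32.0
t 41.8 pos [581.7  69.7  84.6] psi -10.4 w 32.0 gf 0.0 F [ 0.2  0.1 -0.7]
shift cm (now axes) [ 0.04 -0.04  7.36] (target axes) [ 0.04 -0.04  7.36] |d| 7.4 turn [-0.  -0.1 -0. ]
```

```bash
python3 -m creep '[[[0,0,0],[0.04,-0.04,2.5],160],[[0,0,0],[0,0,2],160],[[0,0,0],[0,0,1.5],160],[[0,0,0],[0,0,0.9],160],[[0,0,0],[0,0,0.4],160],[[0,0,0],[0,0,0],160],[[0,0,0],[0,0,0],160]]' 60|grep -E "tcp|^force"
python3 -m creep '[[[0,0,0],[0,0,0],255],[[0,0,0],[0,0,0],255],[[0,0,0],[0,0,0],255],[[0,0,0],[0,0,0],255],[[0,0,0],[0,0,0],255],[[0,0,0],[0,0,0],255]]' 60|grep -E "tcp|^force|width|grip"
python3 -m creep '[[[0,0,0],[0,0,-0.5],255],[[0,0,0],[0,0,-2],255],[[0,0,0],[0,0,-4],255],[[0,0,0],[0,0,-4],255],[[0,0,0],[0,0,-4],255],[[0,0,0],[0,0,-3],255],[[0,0,0],[0,0,0],255],[[0,0,0],[0,0,0],255]]'|grep -E "tcp|^force|width|grip"
python3 go.py 618.5 -193 186 17.4
```

```text
tcp_pos: [582.3, 70.2, 11.5]
force: [0.3, -0.3, 0.6]
tcp_pos: [582.7, 70.0, 12.1]
force: [-0.8, -1.0, 6.1]
gripper_width: 18.3
grip_force: 61.0
tcp_pos: [582.8, 70.4, 188.3]
force: [-0.2, -0.0, -2.2]
gripper_width: 18.5
grip_force: 60.2
t 43.55 pos [582.8  70.4 188.3] psi -10.4 w 18.5 gf 60.2 F [-0.2 -0.  -2.2]
shift cm (now axes) [ 8.27 25.26  0.23] (target axes) [-4.47 26.2   0.23] |d| 26.6 turn [ -0.   -0.3 -27.8]
```

```bash
python3 -m creep '[[[0,0,0],[0.7,2.2,0],255],[[0,0,0],[1.26,3.85,0],255],[[0,0,0],[1.26,3.85,0],255],[[0,0,0],[1.26,3.85,0],255],[[0,0,0],[1.26,3.85,0],255],[[0,0,0],[1.26,3.85,0],255],[[0,0,0],[1.26,3.81,0],255]]'|grep -E "tcp|width"
python3 -m creep '[[[0,0,-7],[0,0,0],255],[[0,0,-7],[0,0,0],255],[[0,0,-7],[0,0,0],255],[[0,0,-6.8],[0,0,0],255],[[0,0,0],[0,0,0],255],[[0,0,0],[0,0,0],255],[[0,0,0],[0,0,0],255],[[0,0,0],[0,0,0],255]]'|grep -E "tcp|width"
python3 -m creep '[[[0,0,0],[0,0,0],255],[[0,0,0],[0,0,0],255],[[0,0,0],[0,0,0],255],[[0,0,0],[0,0,0],255]]' >/dev/null
python3 go.py 618.8 -193 117 17.4
```

```text
tcp_pos: [616.0, -194.9, 183.7]
gripper_width: 18.2
tcp_pos: [617.0, -193.1, 185.3]
gripper_width: 18.5
t 45.13 pos [ 617.4 -193.2  186. ] psi 17.4 w 18.7 gf 60.1 F [-0.7 -0.  -0.6]
shift cm (now axes) [0.14 0.03 6.9 ] (target axes) [0.14 0.03 6.9 ] |d| 6.9 turn [ 0. -0. -0.]
```

```bash
python3 -m creep '[[[0,0,0],[0.14,0.05,1.5],255],[[0,0,0],[0,0,2],255],[[0,0,0],[0,0,1.5],255],[[0,0,0],[0,0,1],255],[[0,0,0],[0,0,0.6],255],[[0,0,0],[0,0,0],255],[[0,0,0],[0,0,0],255]]' 80|grep -E "tcp|^force|grip_f"
python3 -m creep '[[[0,0,0],[0,0,0.4],255],[[0,0,0],[0,0,0.4],255],[[0,0,0],[0,0,0],255]]'|grep -E "tcp|^force"
python3 -m creep '[[[0,0,0],[0,0,0.4],255],[[0,0,0],[0,0,0.4],255],[[0,0,0],[0,0,0],255]]'|grep -E "tcp|^force"
python3 -m creep '[[[0,0,0],[0,0,0.4],255],[[0,0,0],[0,0,0.4],255],[[0,0,0],[0,0,0],255]]'|grep -E "tcp|^force"
python3 -m creep '[[[0,0,0],[0,0,0.3],255],[[0,0,0],[0,0,0.3],255],[[0,0,0],[0,0,0],255]]'|grep -E "tcp|^force|grip_f"
python3 go.py 618.5 -193 86.5 17.4
```

```text
tcp_pos: [618.9, -193.6, 120.1]
force: [-0.3, -1.9, -1.5]
grip_force: 83.6
tcp_pos: [619.9, -193.5, 113.0]
force: [0.5, -0.5, 1.7]
tcp_pos: [619.8, -193.3, 104.2]
force: [1.6, -1.2, 2.3]
tcp_pos: [619.7, -193.3, 96.2]
force: [2.1, -0.9, 2.5]
tcp_pos: [619.7, -193.3, 90.3]
force: [2.4, -1.1, 2.8]
grip_force: 84.1
t 46.72 pos [ 619.7 -193.3   90.3] psi 17.4 w 18.0 gf 84.1 F [ 2.4 -1.1  2.8]
shift cm (now axes) [-0.11 -0.07  0.38] (target axes) [-0.11 -0.07  0.38] |d| 0.4 turn [ 0.1 -0.1 -0. ]
```

```bash
python3 -m creep '[[[0,0,0],[0,0,0.25],255],[[0,0,0],[0,0,0.2],255],[[0,0,0],[0,0,0],255],[[0,0,0],[0,0,0],255]]'|grep -E "tcp|^force"
python3 -m creep '[[[0,0,0],[0,0,0.1],255],[[0,0,0],[0,0,0],255],[[0,0,0],[0,0,0],255]]'|grep -E "tcp|^force"
python3 -m creep '[[[0,0,0],[0,0,0],220],[[0,0,0],[0,0,0],190],[[0,0,0],[0,0,0],160],[[0,0,0],[0,0,0],160],[[0,0,0],[0,0,0],160],[[0,0,0],[0,0,0],160]]'|grep -E "tcp|^force|width"
python3 -m creep '[[[0,0,0],[0,0,-1],160],[[0,0,0],[0,0,-2],160],[[0,0,0],[0,0,-3],160],[[0,0,0],[0,0,-4],160],[[0,0,0],[0,0,-3],160],[[0,0,0],[0,0,-3],160],[[0,0,0],[0,0,0],160],[[0,0,0],[0,0,0],160]]'|grep -E "tcp|^force"
python3 -m creep '[[[0,0,0],[0,0,-3],160],[[0,0,0],[0,0,-3],160],[[0,0,0],[-3,0,0],160],[[0,0,0],[-4,0,0],160],[[0,0,0],[-4,0,0],160],[[0,0,0],[0,0,0],160]]'|grep -E "tcp|^force"
python3 - <<'E'
from cell import cams
from h import *
f=cams.grab_frame("scene");X=cloud(f)
col=f["color"].astype(int);m=(col[...,1]>col[...,0]+25)&(col[...,1]>col[...,2]+15);m[:150]=0;m[230:]=0;m[:,:240]=0;m[:,320:]=0
v,u=np.where(m);print(m.sum(),u.min(),u.max(),v.min(),v.max())
c=f["color"][130:310,180:420,::-1];cv2.imwrite("pics/s12.png",cv2.resize(c,None,fx=3.3,fy=3.3,interpolation=cv2.INTER_CUBIC))
E
```

```text
tcp_pos: [619.7, -193.3, 86.0]
force: [2.3, -0.7, 4.4]
tcp_pos: [619.7, -193.4, 85.1]
force: [1.5, -0.5, 5.7]
tcp_pos: [618.2, -193.2, 83.8]
force: [-0.0, -0.3, 0.6]
gripper_width: 31.6
tcp_pos: [619.9, -193.5, 247.6]
force: [-0.4, 0.4, -0.1]
tcp_pos: [506.1, -229.8, 303.0]
force: [-0.6, -0.9, 0.3]
199 271 286 181 196
```

View pics/s12.png

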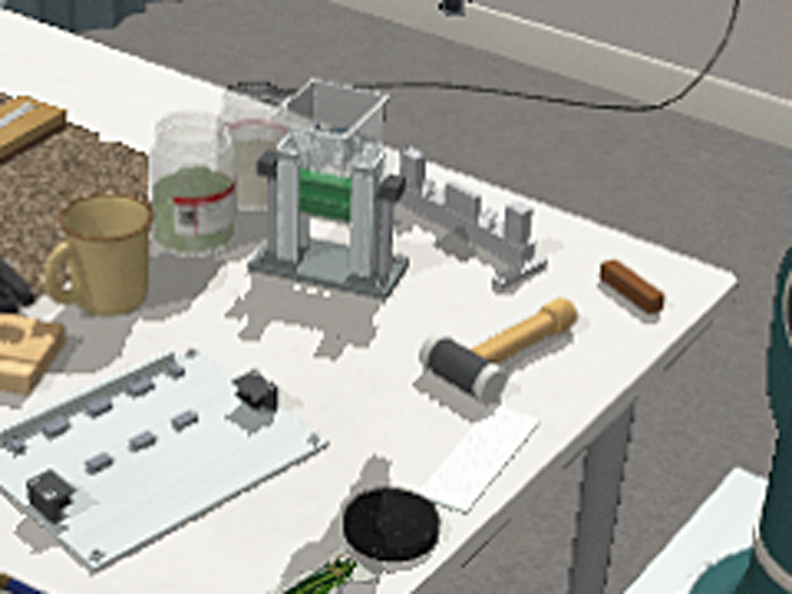

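Both bars are latched in the magazine: the stack is at about (327,195) and its top is at the same level as before. The keeper lies flat at (470,220), the mallet is clear at (490,350), and the jig is empty. Handing in.

```bash
python3 -c "
from cell import ticket
print(ticket.sign_off())"
```

```text
the job is handed in; nothing more can be done
None
```

The job is done and handed in: the keeper was tapped out square and laid flat clear of the jig with the mallet, and both glass bars present are latched in the magazine; setting the mallet down briefly peaked at about 57 N on the wrist, under the 120 N wrist limit.

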